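# Clamp a spice jar in the cam-lock jar holder

## Robot

A 6-joint arm with a two-finger parallel gripper is mounted at the origin on a cart in front of the work surface, level with it; the furniture and walls round the work are solid. World frame = base frame: x ahead of the robot, y to its left, z up, the work surface at z = 0. Lengths are in m, angles in degrees, forces in N, time in s.
With the tool pointing down it reaches from about 0.275 to 0.75 m from the base axis. Payload 10.2 kg.
Tool frame: the origin (TCP) lies at the very end of the fingers, on their centre line; the grasp point (between the pads) lies 19 mm behind it (grip_point_offset is the z of the grasp point in the tool frame, in m); z points along the fingers, x is the direction in which the jaws open and shut, and the axes are right-handed (so a half turn about z gives the same grasp; the last joint's range is limited). The gripper opens to 85 mm and grips with 20 to 120 N. Pads are 22 mm wide; open, the fingers measure 114 mm over their backs; the gripper's body (76 mm by 85 mm) begins 54 mm behind the grasp point. The pads swing forward as they close: fully open they stand 13 mm farther back than shut.
Start: joints at [63.805, 17.928, 85.812, -0, 76.261, -12.8], TCP at [0.122, 0.511, 0.231] pointing down, gripper open.
Joint ranges: [-168.41, 168.41], [-55.51, 124.54], [10.69, 146.95], [-70.63, 250.63], [1, 178], [-165.06, 165.06]. Speed limits (degrees/s): [136.94, 136.94, 172.46, 180, 180, 180].

## Interface

Orientations are given as a 3x3 rotation matrix whose columns are the frame's x, y, z axes.
In Python, from plant import * gives the robot as it stands.
- The arm moves only by the shell command python3 -m crank 'ROWS' [OPENING] [FORCE]. ROWS is JSON, a list of rows, each a list of 2 entries, a list of its own where there are three numbers: the shift along the tool's x, y, z in mm, then the turn, a rotation vector about the tool's x, y, z in rad. In form: [[[tx, ty, tz], [rx, ry, rz]], ...]. A call has 1 to 5 rows; each row is the pose to reach, as a shift and turn from the pose commanded when the call began, along the tool's axes at that moment; what a row does not reach only later rows make up. A row lasts 1/12 s, in which the tool goes at most 41.7 mm and 7.16 degrees, less where a joint would pass 70% of its speed; a pose out of reach is approached as far as the arm can. A call with a gripper value outside its range is refused whole. OPENING is the finger opening in mm, from 0 to 85.4, set as the call begins (- or left out, the last holds). The fingers move at their own pace and stop on an object; FORCE is the grip in N (left out, the last holds). Time passes only in rows, so rows that repeat a pose let the fingers close. It gives the time, the measured TCP pose, the force and the opening at its end, in the units of the state.
- get_state(): the state, without advancing time (a new reading comes with each control period).
- capture(name): name is "scene" or "top" or "wrist"; returns the picture (420x560x3 uint8, red, green, blue); there is no depth.
- camera_info(name): a dict with "K" (3x3 intrinsics, pixels), "world_from_camera" (4x4, takes a point from camera to world coordinates). Camera axes: x right, y down, z forward; pixel columns grow to the right and rows downward; lengths in m; the calibration is good to about 2 mm. The wrist camera is an equidistant fisheye: a pixel r from the principal point sees the ray r / f radians off the axis. A picture is of the moment at which its call begins: read the wrist's pose just before it. camera_info takes no time and is no camera call; for the wrist camera it gives the pose at the moment of the call.
- close_job(): hands the job in, once; it reports no verdict.
The state is a dict: "t": time; "joints": joint angles; "qd": joint speeds; "joint_torque": joint torques, N m; "eef_pos": TCP position; "tool_rot": TCP orientation; "ft_force": force on the tool from outside, world axes, zero at the start; "moment": the same for the moment, N m; "grip_width": opening from 0.0 (shut) to 1.0 (fully open).
Only numpy, scipy, OpenCV 4.12 (cv2) and the standard library are available. Lean on these libraries where they do the work, as an engineer would, in place of code of your own. Each camera call takes 0.05 s, during which the arm holds its last target.

## Task

Stand the tall spice jar upright in the pocket of the jar holder, setting it down gently, so that its lid can be unscrewed one-handed later. Then turn the holder's knob clockwise just until the sprung jaw drops forward and holds the jar, without forcing the knob on past that point, and let go. Leave the other things on the worktop where they are.

Things in the scene. Friction and masses are not known exactly. Their poses are not given: they have to be found in the camera images.
- holder: White jar holder fixed to the worktop (z = 0): base plate 116 x 270 x 12 mm. Origin: centre of its underside. Own y runs along it: cam housing with the black knob at the -y end (knob axis at y -65 mm, cover top 47 mm above the worktop), jar pocket at the +y end, open above, between the sprung jaw (-y side) and a fixed V stop (+y side; arms 38 mm tall). All pocket rims are below 60 mm.
- seat (a point): On the pocket floor (top of the plate, 12 mm above the worktop) under the axis of a clamped jar; 95 mm from the holder's origin along its +y. With the jaw back a jar has about 6 to 7 mm of play along own y, all towards the jaw: best set it down with its axis 3 mm from this point towards the knob. Rims are flared outward; the jaw later pushes the jar home into the V.
- knob: Black knob on the cam shaft. Grip: upright bar 60 mm long (own x), 14 mm thick (own y), 56 to 88 mm above the worktop, over a round skirt of 22 mm radius. Origin on its axis 12 mm above the worktop, z up. Turns clockwise seen from above, friction about 0.06 N m, stays where left. The notch comes 0.3 to 1.5 rad clockwise of the start; where is unmarked and differs each time (hidden cam).
- knob_grip (a point): On the knob's axis at mid-height of its grip bar, 74 mm above the worktop; axes as the knob. Feel: even friction, then within 0.25 rad of turning the jaw drops (the cam even drives the knob on, up to 0.3 N m), then some 0.1 rad of play, then the notch's steep wall blocks and torque climbs. Up to 0.25 N m more than the friction is gentle; at about 0.45 N m more the roller is forced and climbs out, freeing the jar.
- jaw: Steel slider with a white rubber-faced upright pad, 36 mm wide, reaching to 50 mm above the worktop (flared lip to 57 mm). Slides along the holder's y. A spring of 7 to 8 N pushes it towards the pocket (+y); the cam holds it back until its roller drops into the cam's notch. Origin: on the holder's centre line, 12 mm above the worktop; moves with the jaw.
- jaw_face (a point): Middle of the jaw pad's face, 32 mm above the worktop. Held back it is at the holder's own y = 67 mm; with the roller in the notch and the jar clamped at about 74 mm, so 7 mm farther into the pocket; with no jar it would run on past 75 mm.
- spice_jar: The tall spice jar: round, 45 mm diameter, 108 mm tall, about 0.11 kg, with a 44 mm cap over its top 20 mm; stands loose on the worktop at the holder's knob end or beyond. Origin: centre of its underside.
- jar_centre (a point): Centre of the spice jar, half-way up (54 mm above its underside), z along its axis.
- big_jar: Bystander: wider, lower glass jar with lid, 60 mm diameter, 80 mm tall. Origin: centre of its underside.
- tin: Bystander: round food tin, 75 mm diameter, 58 mm tall. Origin: centre of its underside.
- blue_mug: Bystander: small mug, 62 x 89 x 52 mm with its handle. Origin: centre of its underside.

How it is judged (in metres and radians):
On the way, in this order (a step that is already met when the one before it is completed fails the run):
1. the spice jar stands upright on the pocket's floor, let go, with the jaw still held back (z of jar_centre in the frame of holder below 0.071 m and angle between jar_centre's own z axis and vertical below 0.1 rad and horizontal distance between jar_centre and seat below 0.01 m and y of jaw_face in the frame of holder below 0.069 m and contact force between the fingers and spice_jar below 0.1 N), for 0.2 s.
2. the jaw has dropped forward onto the jar (z of jar_centre in the frame of holder below 0.071 m and angle between jar_centre's own z axis and vertical below 0.1 rad and horizontal distance between jar_centre and seat below 0.01 m and y of jaw_face in the frame of holder between 0.071 and 0.0765 m and contact force between jaw and spice_jar above 3 N), for 0.2 s.
At the end, for the whole second after the job is handed in: The spice jar stands upright (within 0.10 rad) on the pocket's floor (centre lower than 71 mm over the worktop), its axis within 10 mm of the seat; the jaw has dropped 4 to 9.5 mm forward and presses on the jar with more than 3 N; all is at rest and let go (all of step 2 and linear speed of spice_jar below 0.02 m/s and linear speed of jaw below 0.01 m/s); the robot touches nothing.
It fails at once if the knob is forced: cam and jaw roller press on one another with more than 17 N (the roller is driven against the wall of the notch) (contact force between knob and jaw above 17 N).
It fails at once if the jar is rammed into the holder with more than 35 N (contact force between spice_jar and holder above 35 N).
It fails at once if the wide jar is moved more than 30 mm (distance of big_jar from where it was at the start of the episode above 0.03 m).
It fails at once if the tin is moved more than 30 mm (distance of tin from where it was at the start of the episode above 0.03 m).
It fails at once if the mug is moved more than 30 mm (distance of blue_mug from where it was at the start of the episode above 0.03 m).
It also fails if it takes over 72 s, if anything falls off the work surface, if the arm or the gripper's body presses on something with over 40 N, if the wrist force passes 120 N, or if a joint passes its speed limit or range.

## Working session

There is one attempt and no reset: what is moved stays moved. The work goes in short steps, Python scripts to look and compute and a shell command to move; the robot and the scene stay as the last step left them, time stands still between calls to the robot, and variables do not carry over. Pictures are saved under pics/ and viewed, and the job is handed in when it is done.

```bash
ls; mkdir -p pics; python3 - <<'E'
from plant import *
import cv2
s=get_state();print({k:(v if not hasattr(v,'tolist') else v.tolist()) for k,v in s.items()})
for n in("scene","top","wrist"):
    c=camera_info(n);print(n,c)
    cv2.imwrite(f"pics/{n}0.png",capture(n)[:,:,::-1])
E
```

```text
pics
{'t': 0.0, 'joints': [63.803479422578754, 17.95964836879808, 85.85558137304689, -0.0007259736084502454, 76.26043196098122, -12.798270869246522], 'qd': [0.07354307291656859, 0.037085145006781624, -0.017748531717023966, 0.001076478336286204, -0.02539949253309915, 0.016313278020041313], 'joint_torque': [0.0007848729546822142, -41.226335763931274, -25.974295735359192, -0.00016015510027500568, 0.004114583280170336, 8.954326858656714e-05], 'eef_pos': [0.1215322421786132, 0.5104660579986362, 0.2307229243066331], 'tool_rot': [[0.23171488227762174, 0.9727835762629262, -0.0005719127375883288], [0.9727828884366154, -0.23171541825561495, -0.001190339254393079], [-0.001290463476050643, -0.0002805276046027349, -0.9999991280037598]], 'ft_force': [0.18439313915437686, 0.013398079171309453, -0.5112954032814379], 'moment': [-0.00564648225475835, 0.01187868572729294, 0.02069643623613341], 'grip_width': 1.0016330461714877}
scene {'K': array([[519.50345466,   0.        , 270.91768604],
       [  0.        , 519.50345466, 216.22252026],
       [  0.        ,   0.        ,   1.        ]]), 'world_from
[... 517 characters left out ...]
97563,  0.00656673,  0.00237018, -0.05907169],
       [-0.00311865, -0.11642422, -0.99319468,  1.16379963],
       [ 0.        ,  0.        ,  0.        ,  1.        ]])}
wrist {'K': array([[325.1922621 ,   0.        , 280.18049842],
       [  0.        , 325.1922621 , 211.37571279],
       [  0.        ,   0.        ,   1.        ]]), 'world_from_camera': array([[ 2.32326219e-01,  9.22221586e-01,  3.09082311e-01,
         4.17957309e-02],
       [ 9.72637612e-01, -2.20029774e-01, -7.45853472e-02,
         5.29572674e-01],
       [-7.76905992e-04,  3.17953213e-01, -9.48106086e-01,
         3.73117650e-01],
       [ 0.00000000e+00,  0.00000000e+00,  0.00000000e+00,
         1.00000000e+00]])}
```

View pics/scene0.png

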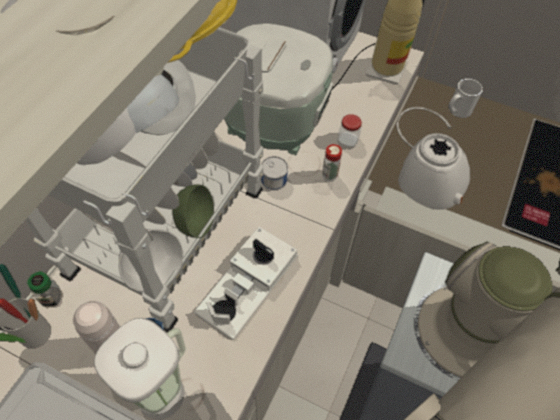

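View pics/top0.png

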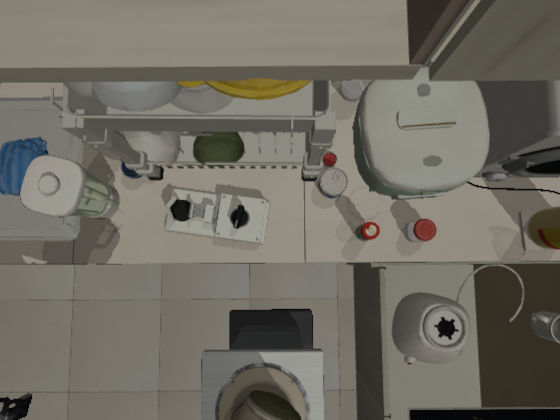

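View pics/wrist0.png

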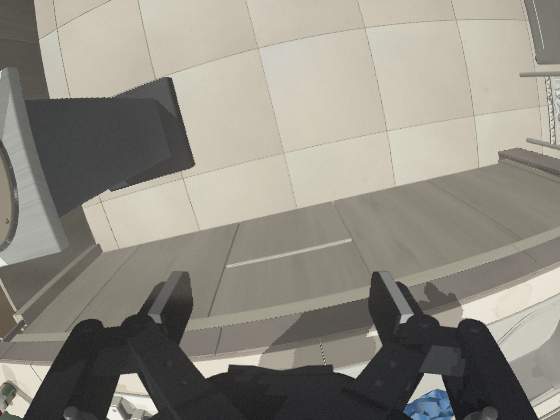

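```bash
python3 - <<'E'
import cv2
a=cv2.imread('pics/top0.png');b=cv2.imread('pics/scene0.png')
cv2.imwrite('pics/z1.png',cv2.resize(a[175:255,150:280],None,fx=6,fy=6,interpolation=cv2.INTER_CUBIC))
cv2.imwrite('pics/z2.png',cv2.resize(a[140:250,300:450],None,fx=5,fy=5,interpolation=cv2.INTER_CUBIC))
cv2.imwrite('pics/z3.png',cv2.resize(b[220:340,190:310],None,fx=5,fy=5,interpolation=cv2.INTER_CUBIC))
cv2.imwrite('pics/z4.png',cv2.resize(b[100:200,250:380],None,fx=6,fy=6,interpolation=cv2.INTER_CUBIC))
E
```

```text
(no output)
```

View pics/z1.png

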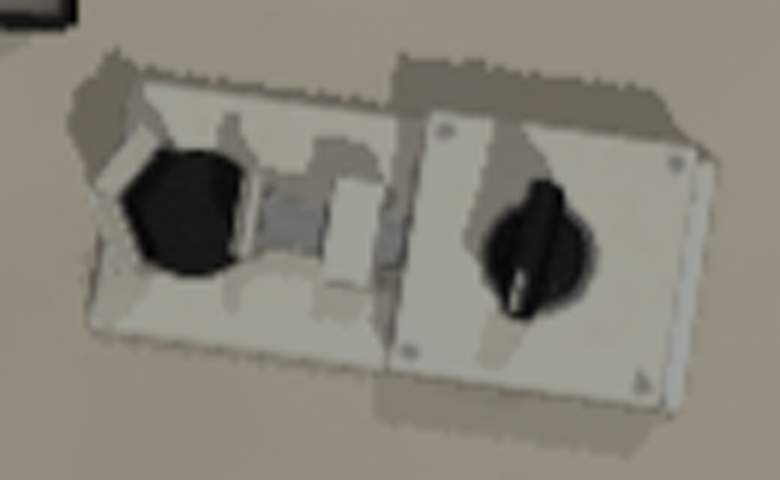

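View pics/z2.png

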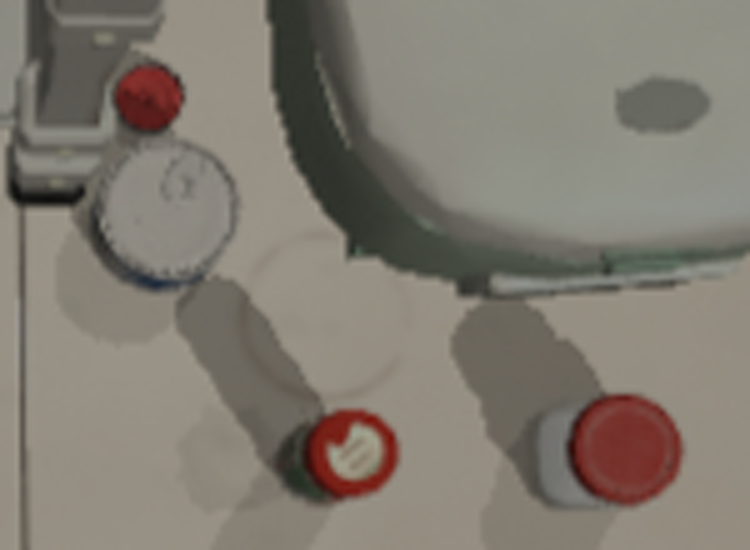

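View pics/z3.png

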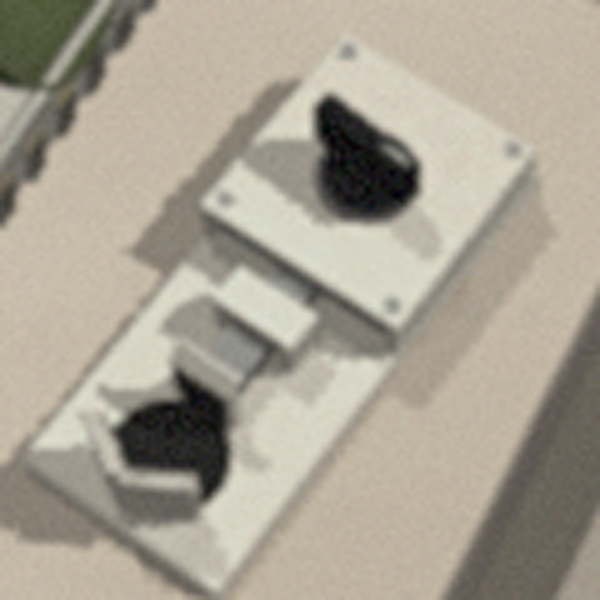

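View pics/z4.png

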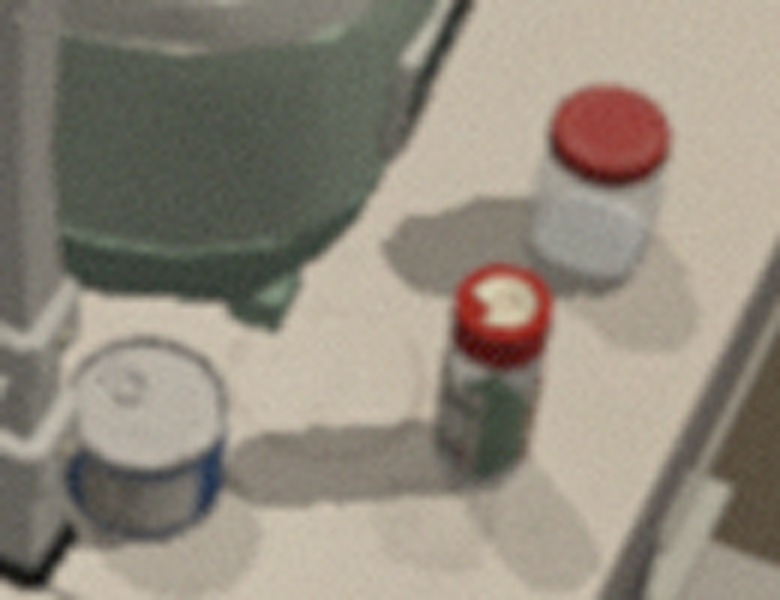

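```bash
cat > h.py <<'E'
from plant import *
import numpy as np, cv2
def ray(n,uv,z,ci=None):
    c=ci or camera_info(n);K=c["K"];T=c["world_from_camera"]
    if n!="wrist":
        d=np.array([(uv[0]-K[0,2])/K[0,0],(uv[1]-K[1,2])/K[1,1],1])
    else:
        p=np.array([(uv[0]-K[0,2]),(uv[1]-K[1,2])])/K[0,0];r=np.hypot(*p)+1e-12
        d=np.array([p[0]/r*np.sin(r),p[1]/r*np.sin(r),np.cos(r)])
    d=T[:3,:3]@d;o=T[:3,3]
    return o+d*(z-o[2])/d[2]
E
python3 - <<'E'
from h import *
np.set_printoptions(precision=4,suppress=True)
Z=lambda p,ox,oy,s:(p[0]/s+ox-.5+.5/s,p[1]/s+oy-.5+.5/s)
print("TOP")
S=[ray("top",Z(p,150,175,6),.047) for p in [(445,132),(676,163),(642,384),(409,352)]]
print(np.array(S),np.mean(S,0))
for p in [(92,328),(145,82),(390,372)]: print("plate",ray("top",Z(p,150,175,6),.012))
print("skirt",ray("top",Z((538,258),150,175,6),.054))
for p in [(545,183),(520,315)]: print("bar",ray("top",Z(p,150,175,6),.088))
for p in [(118,190),(150,140),(240,255),(250,172)]: print("misc50",ray("top",Z(p,150,175,6),.045))
print("SCENE")
S=[ray("scene",Z(p,190,220,5),.047) for p in [(226,200),(349,51),(513,149),(392,304)]]
print(np.array(S),np.mean(S,0))
for p in [(30,450),(215,592),(190,265)]: print("plate",ray("scene",Z(p,190,220,5),.012))
for n in("top","scene"):
    im=cv2.imread(f"pics/{n}0.png");h=cv2.cvtColor(im,cv2.COLOR_BGR2HSV)
    m=((h[...,0]<8)|(h[...,0]>172))&(h[...,1]>130)&(h[...,2]>60)
    k,l,st,ce=cv2.connectedComponentsWithStats(m.astype(np.uint8))
    for i in range(1,k):
        if st[i,4]>60:
            c=cv2.convexHull(cv2.findContours((l==i).astype(np.uint8),0,1)[0][0]);(e,ax,an)=cv2.fitEllipse(c)if len(c)>4 else(ce[i],0,0)
            print(n,st[i],e,ax,ray(n,e,.108),ray(n,e,.08))
E
```

```text
TOP
[[ 0.5522  0.0981  0.047 ]
 [ 0.5378 -0.0029  0.047 ]
 [ 0.4417  0.0119  0.047 ]
 [ 0.4561  0.1128  0.047 ]] [0.497 0.055 0.047]
plate [0.4698 0.26   0.012 ]
plate [0.5809 0.2389 0.012 ]
plate [0.4493 0.1265 0.012 ]
skirt [0.496  0.0564 0.054 ]
bar [0.5244 0.0501 0.088 ]
bar [0.4689 0.0602 0.088 ]
misc50 [0.5278 0.2411 0.045 ]
misc50 [0.5498 0.2276 0.045 ]
misc50 [0.499  0.1872 0.045 ]
misc50 [0.5354 0.1835 0.045 ]
SCENE
[[ 0.5519  0.0976  0.047 ]
 [ 0.5375 -0.0034  0.047 ]
 [ 0.4411  0.0106  0.047 ]
 [ 0.4565  0.1112  0.047 ]] [0.4968 0.054  0.047 ]
plate [0.5809 0.2384 0.012 ]
plate [0.4712 0.2601 0.012 ]
plate [0.561 0.121 0.012]
top [323 154  13  12 124] (329.3011474609375, 159.11416625976562) (11.89262580871582, 12.588604927062988) [ 0.6364 -0.1739  0.108 ] [ 0.6429 -0.177   0.08  ]
top [415 219  21  22 349] (424.6954040527344, 229.38258361816406) (20.908222198486328, 21.62230682373047) [ 0.4589 -0.4046  0.108 ] [ 0.4606 -0.4138  0.08  ]
top [362 222  17  18 145] (369.9201354980469, 230.1000518798828) (17.187007904052734, 17.576005935668945) [ 0.458  -0.2702  0.108 ] [ 0.4597 -0.2758  0.08  ]
scene [387  56  20   8  75] (396.6737976074219, 59.23061752319336) (7.170066833496094, 19.78898811340332) [ 0.4261 -0.686   0.108 ] [ 0.4316 -0.7206  0.08  ]
scene [342 115  19  15 218] (351.173583984375, 122.2807388305664) (14.793549537658691, 18.055753707885742) [ 0.4535 -0.3864  0.108 ] [ 0.4598 -0.413   0.08  ]
scene [326 144  16  17 138] (333.2618713378906, 152.03465270996094) (15.84079647064209, 16.768211364746094) [ 0.4565 -0.2675  0.108 ] [ 0.4629 -0.2909  0.08  ]
scene [522 204  28  22 229] (535.8265991210938, 214.5430908203125) (16.34878921508789, 35.65196990966797) [-0.0538 -0.3073  0.108 ] [-0.0612 -0.3317  0.08  ]
scene [  0 299  27  23 195] (10.823474884033203, 308.84423828125) (8.260541915893555, 40.190162658691406) [0.9013 0.4426 0.108 ] [0.9197 0.4384 0.08  ]
```

```bash
python3 -m crank '[[[-156,186,-25],[0,0,-0.045]],[[-156,186,-25],[0,0,-0.045]],[[-156,186,-25],[0,0,-0.045]],[[-156,186,-25],[0,0,-0.045]],[[-156,186,-25],[0,0,-0.045]]]'
```

```text
t: 0.57
eef_pos: [0.2457, 0.3427, 0.2527]
tool_rot: [[0.187, 0.982, -0.0], [0.982, -0.187, -0.0], [-0.0, -0.0, -1.0]]
ft_force: [0.6, 0.0, -0.3]
grip_width: 1.001
```

```bash
python3 -m crank '[[[-188,203,-28],[0,0,-0.045]],[[-188,203,-28],[0,0,-0.045]],[[-188,203,-28],[0,0,-0.045]],[[-188,203,-28],[0,0,-0.045]],[[-188,203,-28],[0,0,-0.045]]]' && python3 -m crank '[[[-51,55,-8],[0,0,0]],[[-51,55,-8],[0,0,0]],[[-51,55,-8],[0,0,0]],[[-51,55,-8],[0,0,0]]]'
python3 - <<'E'
from h import *
import pickle
c=camera_info("wrist");im=capture("wrist");pickle.dump(c,open("w1.pkl","wb"));cv2.imwrite("pics/w1.png",im[:,:,::-1]);print(get_state()["joints"])
E
```

```text
t: 0.98
eef_pos: [0.3688, 0.1756, 0.2739]
tool_rot: [[0.143, 0.99, 0.0], [0.99, -0.143, 0.0], [0.0, 0.0, -1.0]]
ft_force: [0.6, 1.7, 0.9]
grip_width: 0.997
t: 1.32
eef_pos: [0.4158, 0.1181, 0.2813]
tool_rot: [[0.146, 0.989, -0.001], [0.989, -0.146, 0.0], [-0.0, -0.001, -1.0]]
ft_force: [-0.6, 0.1, 0.8]
grip_width: 0.996
[ 3.78714157e-01  3.93375260e+00  9.53451229e+01  1.42514585e-02
  8.07747440e+01 -8.13268455e+01]
```

View pics/w1.png

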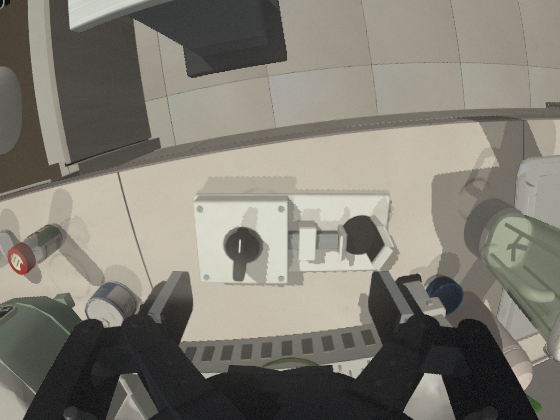

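```bash
python3 - <<'E'
import cv2
a=cv2.imread('pics/w1.png')
cv2.imwrite('pics/z5.png',cv2.resize(a[180:300,190:290],None,fx=6,fy=5,interpolation=cv2.INTER_CUBIC) if 0 else cv2.resize(a[185:295,185:295],None,fx=5,fy=5,interpolation=cv2.INTER_CUBIC))
cv2.imwrite('pics/z6.png',cv2.resize(a[185:285,285:405],None,fx=6,fy=6,interpolation=cv2.INTER_CUBIC))
E
```

```text
(no output)
```

View pics/z5.png

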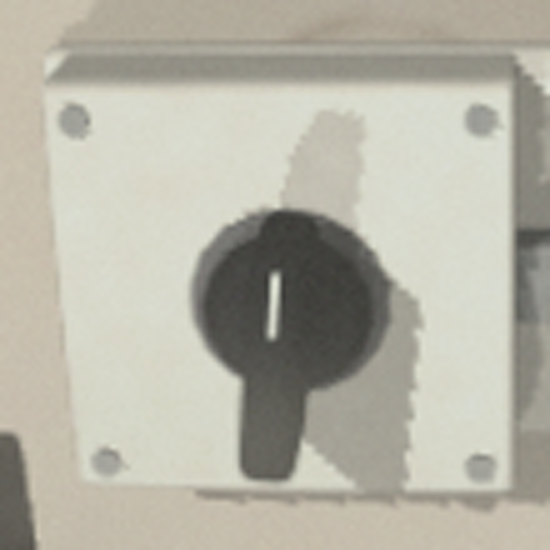

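View pics/z6.png

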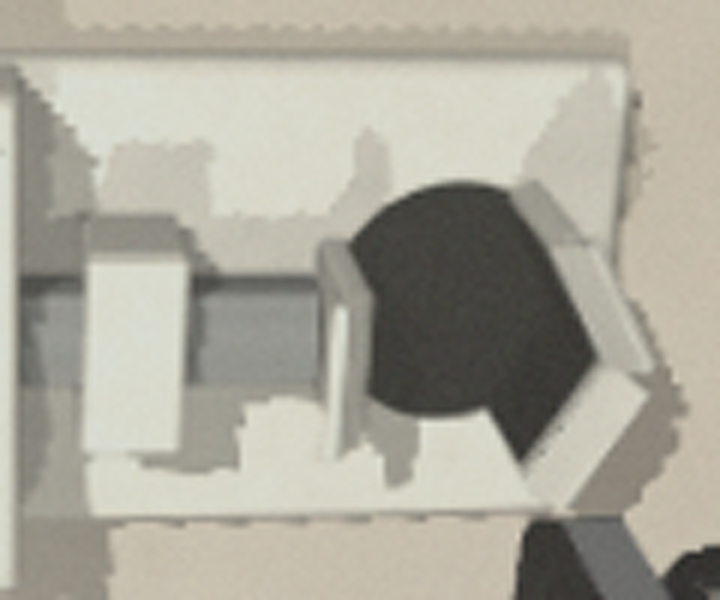

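```bash
python3 - <<'E'
from h import *
import pickle
np.set_printoptions(precision=4,suppress=True)
c=pickle.load(open("w1.pkl","rb"))
Z=lambda p,ox,oy,s:(p[0]/s+ox-.5+.5/s,p[1]/s+oy-.5+.5/s)
S=np.array([ray("wrist",Z(p,185,185,5),.047,c) for p in [(74,121),(481,120),(481,467),(106,461)]])
print(S,S.mean(0)); d=S[1]-S[0]+S[2]-S[3];d/=np.linalg.norm(d);print("ydir",d, np.degrees(np.arctan2(-d[0],d[1])))
print("skirt",ray("wrist",Z((289,300),185,185,5),.056,c))
print("mark",[ray("wrist",Z(p,185,185,5),.088,c) for p in[(275,270),(270,340),(290,212),(267,480)]])
print("mark",[ray("wrist",Z(p,185,185,5),.088,c) for p in[(243,420),(302,420)]])
o=S.mean(0)+.065*d
x=np.array([d[1],-d[0],0])
L=lambda p:((p-o)@x*1e3,(p-o)@d*1e3)
print("origin",o)
for p in [(625,62),(630,100),(90,515),(520,512)]: print("plate",L(ray("wrist",Z(p,285,185,6),.012,c)))
P=[(460,182),(415,192),(375,222),(510,193),(370,395),(400,410),(430,417),(487,410)]
Q=np.array([L(ray("wrist",Z(p,285,185,6),.012,c)) for p in P]);print(Q)
A=np.c_[2*Q,np.ones(len(Q))];s=np.linalg.lstsq(A,(Q**2).sum(1),rcond=None)[0];print("disc",s[:2],np.sqrt(s[2]+s[0]**2+s[1]**2))
for p in [(595,360),(520,460),(512,190)]: print("vfloor",L(ray("wrist",Z(p,285,185,6),.012,c)))
for p in [(655,370),(648,392),(372,295),(366,300),(350,310)]: print("top",L(ray("wrist",Z(p,285,185,6),.038,c)),L(ray("wrist",Z(p,285,185,6),.057,c)))
E
```

```text
[[ 0.4413  0.0128  0.047 ]
 [ 0.456   0.1129  0.047 ]
 [ 0.5521  0.0987  0.047 ]
 [ 0.5371 -0.0017  0.047 ]] [0.4966 0.0557 0.047 ]
ydir [ 0.1464  0.9892 -0.    ] -8.418171625238891
skirt [0.4927 0.0592 0.056 ]
mark [array([0.4712, 0.0636, 0.088 ]), array([0.4883, 0.059 , 0.088 ]), array([0.4578, 0.0696, 0.088 ]), array([0.525 , 0.0508, 0.088 ])]
mark [array([0.508 , 0.0485, 0.088 ]), array([0.5099, 0.0624, 0.088 ])]
origin [0.5061 0.12   0.047 ]
plate (np.float64(-56.86347736874124), np.float64(133.0410201790834))
plate (np.float64(-47.85061416177578), np.float64(135.18067167192555))
plate (np.float64(56.39215350508201), np.float64(12.829039829265957))
plate (np.float64(58.110230798804324), np.float64(119.58833726417447))
[[-28.0994  95.8674]
 [-25.7151  85.4047]
 [-18.4828  76.5228]
 [-25.3955 108.0856]
 [ 25.1714  78.612 ]
 [ 29.2728  86.2826]
 [ 31.2979  93.8631]
 [ 29.7722 107.9182]]
disc [ 1.9003 97.3929] 29.686516079233304
vfloor (np.float64(17.1709280516677), np.float64(133.8526091125996))
vfloor (np.float64(43.577565618211906), np.float64(117.83893811296831))
vfloor (np.float64(-26.12402690002565), np.float64(108.50170178038154))
top (np.float64(8.14750645415166), np.float64(139.42187198767363)) (np.float64(-0.6802835667343916), np.float64(131.80924459603463))
top (np.float64(13.6364421886406), np.float64(138.46521160159372)) (np.float64(4.538214994534624), np.float64(130.8997183982669))
top (np.float64(-11.234780694500392), np.float64(71.28878098347067)) (np.float64(-19.107614927859203), np.float64(67.03303758996785))
top (np.float64(-10.07393120191353), np.float64(70.03703286627619)) (np.float64(-18.00395992077811), np.float64(65.84296248895943))
top (np.float64(-7.757021923521648), np.float64(66.64051843212474)) (np.float64(-15.801203626892486), np.float64(62.61379265616677))
```

```bash
python3 -m crank '[[[-190,30,0],[0,0,0]],[[-190,30,0],[0,0,0]],[[-190,30,0],[0,0,0]],[[-190,30,0],[0,0,0]],[[-190,30,0],[0,0,0]]]' && python3 -m crank '[[[-186,22,20],[0,0,0]],[[-186,22,20],[0,0,0]],[[-186,22,20],[0,0,0]],[[-186,22,20],[0,0,0]],[[-186,22,20],[0,0,0]]]'
python3 - <<'E'
from h import *
import pickle
c=camera_info("wrist");im=capture("wrist");pickle.dump(c,open("w2.pkl","wb"));cv2.imwrite("pics/w2.png",im[:,:,::-1]);s=get_state();print(s["joints"],s["eef_pos"])
E
```

```text
t: 1.78
eef_pos: [0.4172, -0.0747, 0.2816]
tool_rot: [[0.143, 0.99, -0.0], [0.99, -0.143, -0.0], [-0.0, 0.0, -1.0]]
ft_force: [0.6, 0.5, 1.1]
grip_width: 0.999
t: 2.2
eef_pos: [0.4125, -0.2625, 0.2608]
tool_rot: [[0.144, 0.99, -0.001], [0.99, -0.144, 0.0], [0.0, -0.001, -1.0]]
ft_force: [0.2, 0.8, -0.2]
grip_width: 1.001
[-4.63495253e+01  1.22977782e+01  8.87761294e+01 -6.05110723e-02
  7.89963829e+01 -1.27981428e+02] [ 0.41236748 -0.26416087  0.26020559]
```

View pics/w2.png

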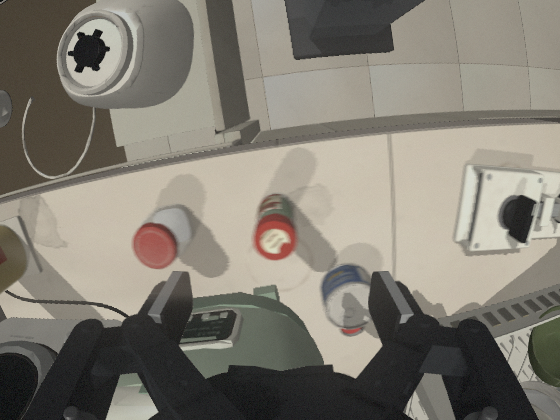

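```bash
python3 - <<'E'
from h import *
import pickle
c=pickle.load(open("w2.pkl","rb"))
im=cv2.imread("pics/w2.png");h=cv2.cvtColor(im,cv2.COLOR_BGR2HSV)
m=((h[...,0]<8)|(h[...,0]>172))&(h[...,1]>130)&(h[...,2]>60)
k,l,st,ce=cv2.connectedComponentsWithStats(m.astype(np.uint8))
for i in range(1,k):
    if st[i,4]>100: print(st[i],ray("wrist",(st[i,0]+st[i,2]/2-.5,st[i,1]+st[i,3]/2-.5),.108,c))
cv2.imwrite('pics/z7.png',cv2.resize(im[180:280,225:325],None,fx=5,fy=5,interpolation=cv2.INTER_CUBIC))
for uv in [(276,200),(225,305),(280,300)]: print([ray("wrist",uv,z,c) for z in(0,.15)])
E
```

```text
[256 215  39  45 682] [ 0.45483104 -0.27380062  0.108     ]
[array([ 0.44887421, -0.27320063,  0.        ]), array([ 0.40518286, -0.26484252,  0.15      ])]
[array([ 0.60042941, -0.37401876,  0.        ]), array([ 0.5003509 , -0.32815057,  0.15      ])]
[array([ 0.60175023, -0.2903115 ,  0.        ]), array([ 0.50118029, -0.27558718,  0.15      ])]
```

View pics/z7.png

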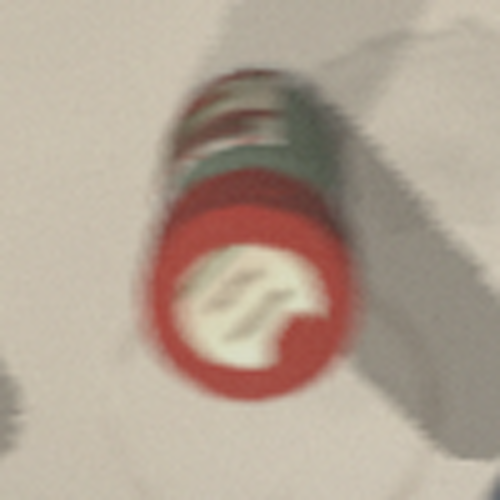

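```bash
python3 - <<'E'
from h import *
import pickle
c=pickle.load(open("w2.pkl","rb"))
s=get_state();R=np.array(s["tool_rot"]);p=np.array(s["eef_pos"])
j=ray("wrist",(274.8,240),.108,c);print(j)
for uv,z in [((364,182),.2),((430,197),.2),((364,182),.1),((430,197),.1)]: print(ray("top",uv,z))
t=np.array([.4570,-.2705,.058]);print(R.T@(t-p)*1e3)
E
```

```text
[ 0.45799378 -0.27448114  0.108     ]
[ 0.56159337 -0.24166603  0.2       ]
[ 0.52621784 -0.38976555  0.2       ]
[ 0.57915348 -0.26061128  0.1       ]
[ 0.54010752 -0.42407702  0.1       ]
[  0.22722961  45.40439728 202.13296617]
```

```bash
python3 -m crank '[[[0,20,40],[0,0,0]],[[0,40,80],[0,0,0]],[[0,45,95],[0,0,0]],[[0,45,95],[0,0,0]],[[0,45,95],[0,0,0]]]' && python3 -m crank '[[[0,0,0],[0,0,0]],[[0,0,0],[0,0,0]]]'
python3 - <<'E'
from h import *
import pickle
c=camera_info("wrist");im=capture("wrist");pickle.dump(c,open("w3.pkl","wb"));cv2.imwrite("pics/w3.png",im[:,:,::-1]);s=get_state();print(s["joints"],s["eef_pos"])
E
```

```text
t: 2.67
eef_pos: [0.4576, -0.2654, 0.1666]
tool_rot: [[0.141, 0.99, -0.001], [0.99, -0.141, 0.001], [0.001, -0.001, -1.0]]
ft_force: [-1.0, -0.4, 0.6]
grip_width: 1.003
t: 2.83
eef_pos: [0.4578, -0.2669, 0.1687]
tool_rot: [[0.143, 0.99, 0.002], [0.99, -0.143, -0.002], [-0.002, 0.003, -1.0]]
ft_force: [0.7, -0.2, -0.5]
grip_width: 0.996
[-4.29332172e+01  2.17029238e+01  9.03296740e+01 -9.48571827e-04
  6.77868441e+01 -1.24706291e+02] [ 0.45769689 -0.26697066  0.16852164]
```

View pics/w3.png

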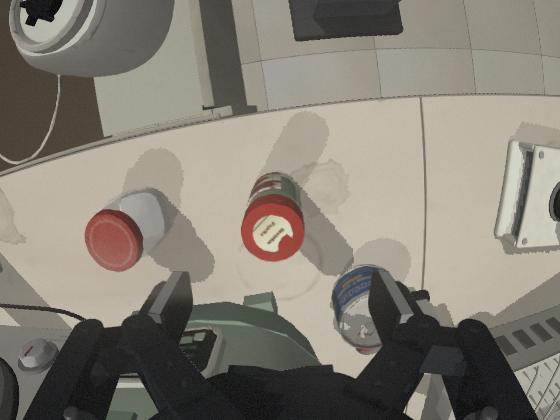

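```bash
python3 - <<'E'
from h import *
import pickle
c=pickle.load(open("w3.pkl","rb"))
im=cv2.imread("pics/w3.png")
cv2.imwrite('pics/z8.png',cv2.resize(im[160:280,220:330],None,fx=5,fy=5,interpolation=cv2.INTER_CUBIC))
print(ray("top",(333,182),.058))
E
```

```text
[ 0.58707746 -0.18784685  0.058     ]
```

View pics/z8.png

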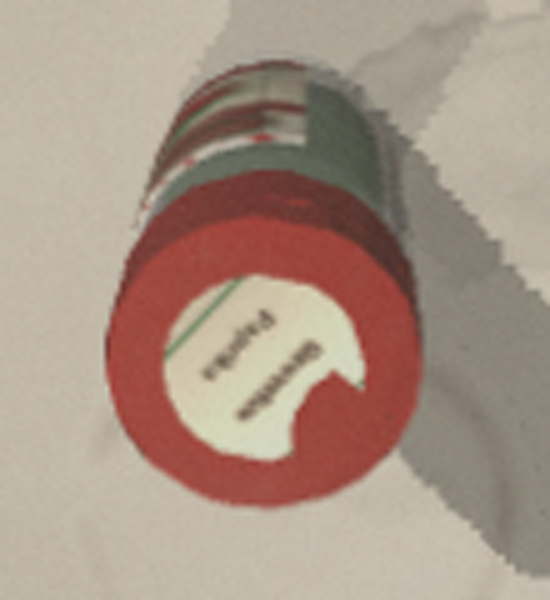

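```bash
python3 - <<'E'
from h import *
import pickle
c=pickle.load(open("w3.pkl","rb"))
q=lambda x,y:ray("wrist",(x/5+219.6,y/5+159.6),.108,c)
E=[q(107,360),q(422,360),q(264,215),q(264,507)];print(E,np.mean(E,0))
s=get_state();R=np.array(s["tool_rot"]);p=np.array(s["eef_pos"]);t=np.mean(E,0);t[2]=.058;print(p,R.T@(t-p)*1e3)
E
```

```text
[array([ 0.45468077, -0.29338172,  0.108     ]), array([ 0.46071679, -0.25122251,  0.108     ]), array([ 0.43745576, -0.26921716,  0.108     ]), array([ 0.47969116, -0.27571297,  0.108     ])] [ 0.45813612 -0.27238359  0.108     ]
[ 0.45769689 -0.26697066  0.16852164] [ -5.0946712    0.92385939 110.53377662]
```

```bash
python3 -m crank '[[[-5,1,30],[0,0,0]],[[-5,1,60],[0,0,0]],[[-5,1,85],[0,0,0]],[[-5,1,105],[0,0,0]],[[-5,1,110],[0,0,0]]]' && python3 -m crank '[[[0,0,0],[0,0,0]],[[0,0,0],[0,0,0]],[[0,0,0],[0,0,0]],[[0,0,0],[0,0,0]],[[0,0,0],[0,0,0]]]' 30 30 && python3 -m crank '[[[0,0,0],[0,0,0]],[[0,0,0],[0,0,0]],[[0,0,0],[0,0,0]]]'
```

```text
t: 3.3
eef_pos: [0.4567, -0.2713, 0.0548]
tool_rot: [[0.144, 0.99, -0.002], [0.99, -0.144, 0.002], [0.002, -0.003, -1.0]]
ft_force: [-0.1, -0.3, 0.3]
grip_width: 1.002
t: 3.72
eef_pos: [0.4584, -0.2725, 0.0585]
tool_rot: [[0.143, 0.99, 0.002], [0.99, -0.143, -0.002], [-0.002, 0.003, -1.0]]
ft_force: [-1.1, 0.9, 5.5]
grip_width: 0.506
t: 3.97
eef_pos: [0.4584, -0.2725, 0.0585]
tool_rot: [[0.143, 0.99, 0.002], [0.99, -0.143, -0.002], [-0.002, 0.003, -1.0]]
ft_force: [-0.7, 1.0, 6.3]
grip_width: 0.509
```

```bash
python3 -m crank '[[[0,0,-10],[0,0,0]],[[0,0,-35],[0,0,0]],[[0,0,-70],[0,0,0]],[[0,0,-105],[0,0,0]],[[0,0,-130],[0,0,0]]]' && python3 -m crank '[[[0,0,0],[0,0,0]],[[0,0,0],[0,0,0]]]'
python3 - <<'E'
from h import *
cv2.imwrite("pics/s4.png",capture("scene")[:,:,::-1])
s=get_state();R=np.array(s["tool_rot"]);p=np.array(s["eef_pos"]);print(p,R.T@(np.array([.520,.2112,p[2]])-p)*1e3)
E
```

```text
t: 4.38
eef_pos: [0.4581, -0.2722, 0.1909]
tool_rot: [[0.143, 0.99, 0.003], [0.99, -0.143, -0.003], [-0.002, 0.003, -1.0]]
ft_force: [0.3, -0.6, -0.6]
grip_width: 0.507
t: 4.55
eef_pos: [0.458, -0.2722, 0.1886]
tool_rot: [[0.143, 0.99, 0.003], [0.99, -0.143, -0.002], [-0.002, 0.003, -1.0]]
ft_force: [-0.1, 0.3, -1.5]
grip_width: 0.511
[ 0.4575347  -0.27175327  0.18698451] [ 4.86920201e+02 -7.38054902e+00 -1.35745177e-01]
```

View pics/s4.png

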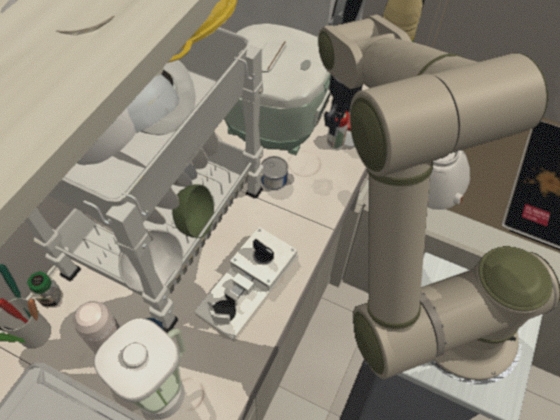

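```bash
python3 -m crank '[[[30,0,0],[0,0,0]],[[70,-1,0],[0,0,0]],[[110,-2,0],[0,0,0]],[[150,-2,0],[0,0,0]],[[190,-3,0],[0,0,0]]]' && python3 -m crank '[[[40,-1,0],[0,0,0]],[[80,-1,0],[0,0,0]],[[120,-2,0],[0,0,0]],[[160,-2,0],[0,0,0]],[[200,-3,0],[0,0,0]]]' && python3 -m crank '[[[40,0,0],[0,0,0]],[[70,0,0],[0,0,0]],[[90,-1,0],[0,0,0]],[[97,-1,0],[0,0,0]],[[97,-1,0],[0,0,0]]]' && python3 -m crank '[[[0,0,0],[0,0,0]],[[0,0,0],[0,0,0]],[[0,0,0],[0,0,0]]]'
python3 - <<'E'
from h import *
import pickle
s=get_state();c=camera_info("wrist");cv2.imwrite("pics/w5.png",capture("wrist")[:,:,::-1]);pickle.dump(c,open("w5.pkl","wb"))
cv2.imwrite("pics/t5.png",capture("top")[:,:,::-1])
R=np.array(s["tool_rot"]);p=np.array(s["eef_pos"]);print(p,R.T@(np.array([.520,.2112,p[2]])-p)*1e3)
E
```

```text
t: 5.02
eef_pos: [0.4812, -0.0815, 0.1855]
tool_rot: [[0.144, 0.99, -0.002], [0.99, -0.144, 0.001], [0.001, -0.002, -1.0]]
ft_force: [0.9, 0.4, -0.5]
grip_width: 0.511
t: 5.43
eef_pos: [0.5069, 0.1169, 0.1855]
tool_rot: [[0.143, 0.99, -0.002], [0.99, -0.143, -0.0], [-0.0, -0.002, -1.0]]
ft_force: [0.3, -1.2, -1.7]
grip_width: 0.504
t: 5.85
eef_pos: [0.5199, 0.212, 0.1854]
tool_rot: [[0.141, 0.99, -0.002], [0.99, -0.141, -0.0], [-0.001, -0.002, -1.0]]
ft_force: [0.7, 0.5, -1.0]
grip_width: 0.508
t: 6.1
eef_pos: [0.5206, 0.2098, 0.1865]
tool_rot: [[0.145, 0.989, -0.0], [0.989, -0.145, -0.0], [-0.0, -0.0, -1.0]]
ft_force: [-0.3, -0.1, -1.2]
grip_width: 0.51
[0.52061338 0.20979963 0.18653002] [ 1.29674259e+00 -8.09771966e-01 -1.21666652e-04]
```

View pics/w5.png

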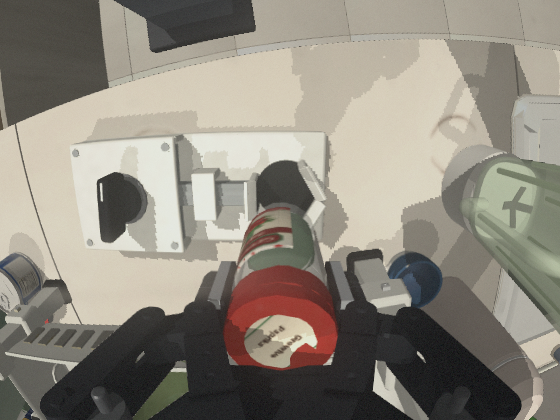

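View pics/t5.png

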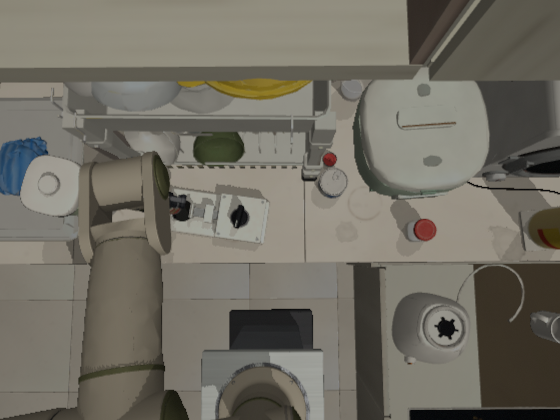

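```bash
python3 - <<'E'
from h import *
import pickle
im=cv2.imread('pics/w5.png');cv2.imwrite('pics/z9.png',cv2.resize(im[120:380,170:370],None,fx=3,fy=3)[:590,:])
c=pickle.load(open("w5.pkl","rb"))
Z=lambda p,ox,oy,s:(p[0]/s+ox-.5+.5/s,p[1]/s+oy-.5+.5/s)
for uv in [(165,147),(90,243),(181,244)]: print("screw",ray("wrist",uv,.047,c))
E
```

```text
screw [0.45708852 0.11378507 0.047     ]
screw [ 5.38740362e-01 -3.26159993e-04  4.70000000e-02]
screw [0.55223518 0.10671577 0.047     ]
```

View pics/z9.png

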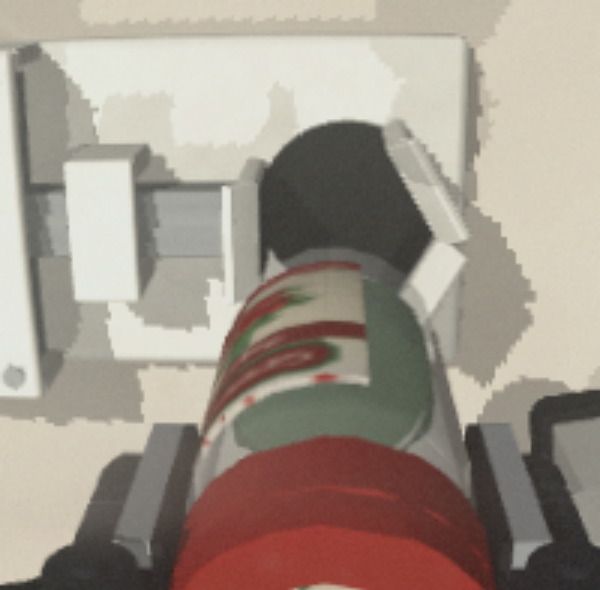

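```bash
python3 -m crank '[[[1,-1,10],[0,0,0]],[[1,-1,28],[0,0,0]],[[1,-1,45],[0,0,0]],[[1,-1,55],[0,0,0]],[[1,-1,55],[0,0,0]]]' && python3 -m crank '[[[0,0,0],[0,0,0]],[[0,0,0],[0,0,0]],[[0,0,0],[0,0,0]]]'
python3 - <<'E'
from h import *
import pickle
s=get_state();c=camera_info("wrist");im=capture("wrist")[:,:,::-1];cv2.imwrite("pics/w6.png",im);pickle.dump(c,open("w6.pkl","wb"))
cv2.imwrite("pics/z10.png",cv2.resize(im[100:400,100:400],None,fx=2,fy=2))
R=np.array(s["tool_rot"]);p=np.array(s["eef_pos"]);print(p,R.T@(np.array([.520,.2112,p[2]])-p)*1e3)
E
```

```text
t: 6.62
eef_pos: [0.5185, 0.2118, 0.1291]
tool_rot: [[0.144, 0.99, -0.004], [0.99, -0.144, -0.001], [-0.001, -0.004, -1.0]]
ft_force: [0.2, -0.4, -1.5]
grip_width: 0.508
t: 6.87
eef_pos: [0.5202, 0.2122, 0.1326]
tool_rot: [[0.143, 0.99, 0.002], [0.99, -0.143, 0.0], [0.001, 0.002, -1.0]]
ft_force: [-0.3, -0.7, -0.6]
grip_width: 0.51
[0.52019124 0.21221227 0.13256223] [-1.02922777e+00 -4.41949743e-02 -6.13720056e-04]
```

View pics/z10.png

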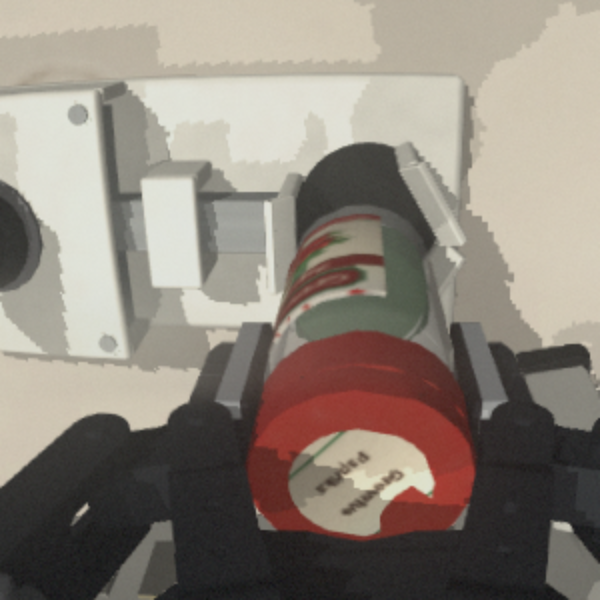

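```bash
python3 - <<'E'
from h import *
import pickle
c=pickle.load(open("w6.pkl","rb"))
for uv in [(139-.25,157-.25),(154,271.5)]: print("screw",ray("wrist",uv,.047,c))
E
```

```text
screw [0.45666006 0.1140739  0.047     ]
screw [0.55251434 0.09989164 0.047     ]
```

```bash
python3 -m crank '[[[0,0,8],[0,0,0]],[[0,0,18],[0,0,0]],[[0,0,28],[0,0,0]],[[0,0,38],[0,0,0]],[[0,0,45],[0,0,0]]]' && python3 -m crank '[[[0,0,2],[0,0,0]],[[0,0,4],[0,0,0]],[[0,0,6],[0,0,0]],[[0,0,8],[0,0,0]],[[0,0,10],[0,0,0]]]' && python3 -m crank '[[[0,0,0],[0,0,0]],[[0,0,0],[0,0,0]]]'
```

```text
t: 7.33
eef_pos: [0.5191, 0.212, 0.0847]
tool_rot: [[0.143, 0.99, -0.002], [0.99, -0.143, -0.0], [-0.001, -0.002, -1.0]]
ft_force: [-0.1, -0.1, -2.1]
grip_width: 0.506
t: 7.75
eef_pos: [0.5199, 0.2122, 0.0768]
tool_rot: [[0.143, 0.99, 0.001], [0.99, -0.143, 0.0], [0.0, 0.001, -1.0]]
ft_force: [1.1, -0.3, -1.5]
grip_width: 0.507
t: 7.92
eef_pos: [0.5198, 0.2122, 0.0767]
tool_rot: [[0.143, 0.99, 0.0], [0.99, -0.143, 0.0], [0.0, 0.0, -1.0]]
ft_force: [0.1, 0.4, -1.2]
grip_width: 0.509
```

```bash
python3 -m crank '[[[0,0,1],[0,0,0]],[[0,0,2],[0,0,0]],[[0,0,3],[0,0,0]],[[0,0,4],[0,0,0]]]' && python3 -m crank '[[[0,0,0.5],[0,0,0]],[[0,0,1],[0,0,0]]]' && python3 -m crank '[[[0,0,0.5],[0,0,0]],[[0,0,1],[0,0,0]]]'
```

```text
t: 8.25
eef_pos: [0.5197, 0.2121, 0.0725]
tool_rot: [[0.143, 0.99, 0.0], [0.99, -0.143, 0.0], [0.0, 0.0, -1.0]]
ft_force: [0.4, 0.7, -0.7]
grip_width: 0.508
t: 8.42
eef_pos: [0.5197, 0.2121, 0.0715]
tool_rot: [[0.143, 0.99, -0.0], [0.99, -0.143, -0.0], [-0.0, -0.0, -1.0]]
ft_force: [-0.6, 0.4, -1.7]
grip_width: 0.506
t: 8.58
eef_pos: [0.5197, 0.2122, 0.0706]
tool_rot: [[0.143, 0.99, 0.0], [0.99, -0.143, -0.0], [-0.0, 0.0, -1.0]]
ft_force: [-0.3, 0.5, 1.8]
grip_width: 0.508
```

```bash
python3 -m crank '[[[0,0,0],[0,0,0]],[[0,0,0],[0,0,0]],[[0,0,0],[0,0,0]],[[0,0,0],[0,0,0]],[[0,0,0],[0,0,0]]]' 75 && python3 -m crank '[[[0,0,-10],[0,0,0]],[[0,0,-35],[0,0,0]],[[0,0,-70],[0,0,0]],[[0,0,-100],[0,0,0]],[[0,0,-100],[0,0,0]]]'
python3 - <<'E'
from h import *
import pickle
s=get_state();c=camera_info("wrist");im=capture("wrist")[:,:,::-1];cv2.imwrite("pics/w7.png",im);pickle.dump(c,open("w7.pkl","wb"))
p=np.array(s["eef_pos"]);print(p,s["grip_width"])
E
```

```text
t: 9.0
eef_pos: [0.5198, 0.2122, 0.0707]
tool_rot: [[0.143, 0.99, 0.0], [0.99, -0.143, 0.0], [0.0, 0.0, -1.0]]
ft_force: [0.0, -0.3, -0.1]
grip_width: 0.878
t: 9.42
eef_pos: [0.5221, 0.2127, 0.1775]
tool_rot: [[0.143, 0.99, 0.011], [0.99, -0.143, 0.002], [0.004, 0.01, -1.0]]
ft_force: [0.8, 0.3, 0.7]
grip_width: 0.88
[0.52211563 0.21270231 0.17754179] 0.8795740126665709
```

View pics/w7.png

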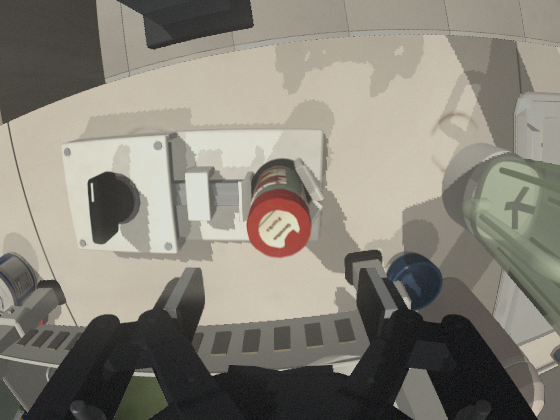

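```bash
python3 - <<'E'
from h import *
import pickle
c=pickle.load(open("w7.pkl","rb"))
im=cv2.imread('pics/w7.png');h=cv2.cvtColor(im,cv2.COLOR_BGR2HSV)
cv2.imwrite('pics/z11.png',cv2.resize(im[120:270,50:330],None,fx=2.8,fy=2.8,interpolation=cv2.INTER_CUBIC))
print("cap",ray("wrist",(278.5,227.5),.12,c))
s=get_state();R=np.array(s["tool_rot"]);p=np.array(s["eef_pos"]);print(p,R.T@(np.array([.4965,.0560,p[2]])-p)*1e3)
E
```

```text
cap [0.51885771 0.2122031  0.12      ]
[0.52108615 0.21244046 0.17437965] [-158.34856432   -1.923862     -0.35841904]
```

View pics/z11.png

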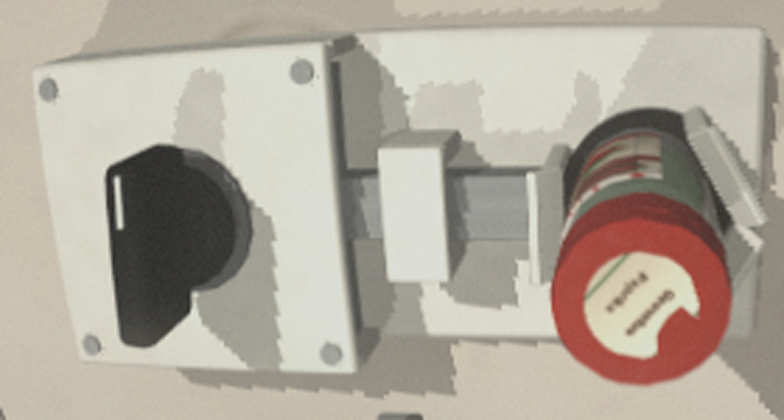

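```bash
python3 -m crank '[[[-30,0,0],[0,0,0]],[[-70,0,0],[0,0,0]],[[-110,0,0],[0,0,0]],[[-145,-1,0],[0,0,0]],[[-158,-1,0],[0,0,0]]]' 60 && python3 -m crank '[[[0,0,0],[0,0,0]],[[0,0,0],[0,0,0]],[[0,0,0],[0,0,0]]]'
python3 - <<'E'
from h import *
import pickle
s=get_state();c=camera_info("wrist");im=capture("wrist")[:,:,::-1];cv2.imwrite("pics/w8.png",im);pickle.dump(c,open("w8.pkl","wb"))
p=np.array(s["eef_pos"]);print(p,s["grip_width"],s["joints"],s["moment"],s["ft_force"])
cv2.imwrite('pics/z12.png',cv2.resize(im[100:300,150:410],None,fx=3,fy=3,interpolation=cv2.INTER_CUBIC)[:600])
E
```

```text
t: 9.88
eef_pos: [0.495, 0.0526, 0.17]
tool_rot: [[0.146, 0.989, -0.002], [0.989, -0.146, -0.001], [-0.001, -0.002, -1.0]]
ft_force: [0.1, -0.4, -0.1]
grip_width: 0.701
t: 10.13
eef_pos: [0.496, 0.0567, 0.1703]
tool_rot: [[0.143, 0.99, -0.001], [0.99, -0.143, 0.0], [0.0, -0.001, -1.0]]
ft_force: [0.3, -0.3, -0.1]
grip_width: 0.699
[0.49600067 0.05667651 0.1703242 ] 0.6993564216190382 [-6.95957138e+00  1.80450239e+01  9.52449997e+01  1.43625364e-02
  6.67473764e+01 -8.87572108e+01] [0.01017042 0.02374176 0.02018001] [ 0.30867347 -0.26584011 -0.09679885]
```

View pics/z12.png

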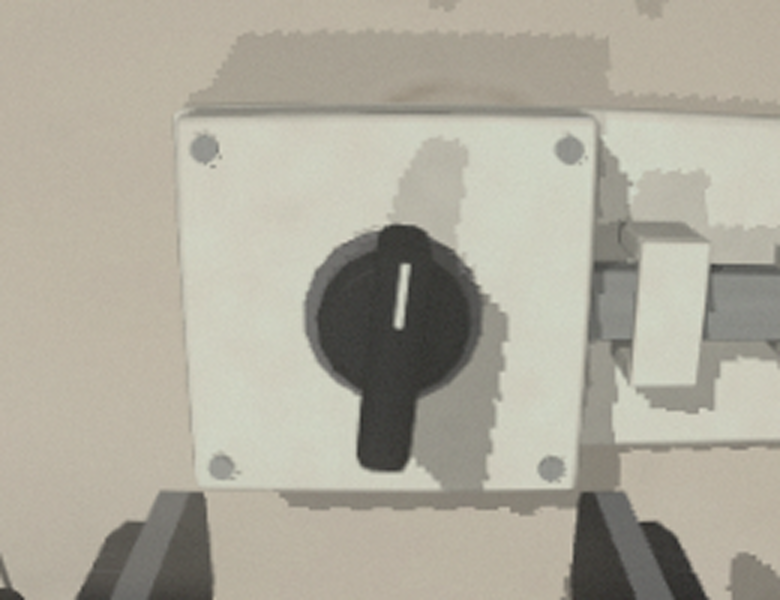

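```bash
python3 - <<'E'
from h import *
import pickle
c=pickle.load(open("w8.pkl","rb"))
q=lambda x,y,z:ray("wrist",(x/3+149.67,y/3+99.67),z,c)
S=np.array([q(*p,.047) for p in[(204,149),(569,150),(551,468),(221,467)]]);print(S,S.mean(0))
a,b=q(405,228,.088),q(383,470,.088);print(a,b,(a+b)/2,np.degrees(np.arctan2(*(b-a)[[1,0]])))
a,b=q(405,265,.088),q(399,328,.088);print(np.degrees(np.arctan2(*(b-a)[[1,0]])))
a,b=q(362,420,.088),q(413,420,.088);print((a+b)/2)
a,b=q(381,250,.088),q(429,250,.088);print((a+b)/2)
E
```

```text
[[ 0.44186422  0.0121715   0.047     ]
 [ 0.45667321  0.11188613  0.047     ]
 [ 0.55238865  0.09778483  0.047     ]
 [ 0.53760609 -0.00207957  0.047     ]] [0.49713304 0.05494072 0.047     ]
[0.46354368 0.06456893 0.088     ] [0.52516198 0.0502276  0.088     ] [0.49435283 0.05739827 0.088     ] -13.102027254950626
-13.291300995084077
[0.51146283 0.05340089 0.088     ]
[0.46881919 0.06382523 0.088     ]
```

```bash
python3 -m crank '[[[-1,1,25],[0,0,0.087]],[[-1,1,50],[0,0,0.087]],[[-1,1,75],[0,0,0.087]],[[-1,1,98],[0,0,0.087]],[[-1,1,110],[0,0,0.087]]]' && python3 -m crank '[[[0,0,0],[0,0,0]],[[0,0,0],[0,0,0]],[[0,0,0],[0,0,0]]]'
python3 - <<'E'
from h import *
s=get_state();p=np.array(s["eef_pos"]);print(p,s["moment"],s["ft_force"]);print(np.array(s["tool_rot"])[:2,:2])
E
```

```text
t: 10.6
eef_pos: [0.4957, 0.0561, 0.0579]
tool_rot: [[0.227, 0.974, -0.004], [0.974, -0.227, 0.001], [-0.0, -0.004, -1.0]]
ft_force: [0.0, -0.3, -0.4]
grip_width: 0.703
t: 10.85
eef_pos: [0.4975, 0.0553, 0.0615]
tool_rot: [[0.228, 0.974, 0.002], [0.974, -0.228, -0.0], [0.0, 0.002, -1.0]]
ft_force: [0.7, 0.4, -1.0]
grip_width: 0.701
[0.49754879 0.05530209 0.06152052] [-0.03851969 -0.00191605  0.00249498] [ 0.72213291  0.41909302 -1.01498081]
[[ 0.22784098  0.97369714]
 [ 0.97369833 -0.22784106]]
```

```bash
python3 -m crank '[[[0,0,0],[0,0,0]],[[0,0,0],[0,0,0]],[[0,0,0],[0,0,0]],[[0,0,0],[0,0,0]],[[0,0,0],[0,0,0]]]' 8 20 && python3 -m crank '[[[0,0,0],[0,0,0]],[[0,0,0],[0,0,0]],[[0,0,0],[0,0,0]]]'
cat > m.py <<'E'
from h import *
s=get_state();R=np.array(s["tool_rot"]);p=np.array(s["eef_pos"])
print("yaw %.2f"%np.degrees(np.arctan2(R[1,0],R[0,0])),"t %.2f"%s["t"],"pos",p.round(4),"M",np.round(s["moment"],3),"F",np.round(s["ft_force"],1),"g %.3f"%s["grip_width"],"j6 %.2f tq6 %.4f"%(s["joints"][5],s["joint_torque"][5]))
E
python3 m.py
```

```text
t: 11.27
eef_pos: [0.4975, 0.0566, 0.0613]
tool_rot: [[0.23, 0.973, 0.002], [0.973, -0.23, 0.003], [0.004, 0.001, -1.0]]
ft_force: [2.2, 15.2, 3.0]
grip_width: 0.159
t: 11.52
eef_pos: [0.4975, 0.0566, 0.0613]
tool_rot: [[0.229, 0.973, 0.002], [0.973, -0.229, 0.003], [0.003, 0.001, -1.0]]
ft_force: [2.5, 14.2, 3.5]
grip_width: 0.162
yaw 76.75 t 11.52 pos [0.4975 0.0566 0.0613] M [ 1.997 -0.263 -0.059] F [ 2.5 14.2  3.5] g 0.162 j6 -83.93 tq6 -0.0640
```

```bash
python3 -m crank '[[[0.7,0,0],[0,0,0]],[[1.4,0,0],[0,0,0]],[[1.4,0,0],[0,0,0]]]'; python3 m.py
```

```text
t: 11.77
eef_pos: [0.4976, 0.0568, 0.0613]
tool_rot: [[0.229, 0.973, 0.001], [0.973, -0.229, 0.001], [0.001, 0.001, -1.0]]
ft_force: [-0.3, 6.1, 5.6]
grip_width: 0.157
yaw 76.78 t 11.77 pos [0.4976 0.0568 0.0613] M [ 0.671  0.187 -0.068] F [-0.3  6.1  5.6] g 0.157 j6 -83.76 tq6 -0.0381
```

```bash
python3 -m crank '[[[0.5,0,-0.3],[0,0,0]],[[1,0,-0.5],[0,0,0]],[[1,0,-0.5],[0,0,0]]]'; python3 m.py;  python3 -m crank '[[[0,0,0],[0,0,0.02]],[[0,0,0],[0,0,0.04]],[[0,0,0],[0,0,0.06]]]'; python3 m.py
```

```text
t: 12.02
eef_pos: [0.4976, 0.0569, 0.0614]
tool_rot: [[0.229, 0.973, 0.0], [0.973, -0.229, -0.001], [-0.0, 0.0, -1.0]]
ft_force: [-1.1, -1.5, 4.2]
grip_width: 0.162
yaw 76.78 t 12.02 pos [0.4976 0.0569 0.0614] M [-0.231  0.189 -0.034] F [-1.1 -1.5  4.2] g 0.162 j6 -83.65 tq6 -0.0400
t: 12.27
eef_pos: [0.4976, 0.057, 0.0613]
tool_rot: [[0.289, 0.957, 0.0], [0.957, -0.289, -0.0], [-0.0, 0.0, -1.0]]
ft_force: [-1.5, -0.6, 5.7]
grip_width: 0.16
yaw 73.22 t 12.27 pos [0.4976 0.057  0.0613] M [-0.278  0.296  0.087] F [-1.5 -0.6  5.7] g 0.160 j6 -80.10 tq6 -0.2263
```

```bash
python3 -m crank '[[[0,0,0],[0,0,0.03]],[[0,0,0],[0,0,0.06]]]' >/dev/null; python3 m.py;  python3 -m crank '[[[0,0,0],[0,0,0.03]],[[0,0,0],[0,0,0.06]]]'>/dev/null; python3 m.py
```

```text
yaw 69.75 t 12.43 pos [0.4976 0.057  0.0613] M [-0.258  0.227  0.088] F [-2.2 -0.1  6. ] g 0.157 j6 -76.63 tq6 -0.3875
yaw 66.32 t 12.60 pos [0.4976 0.0571 0.0613] M [-0.218  0.214  0.103] F [-1.1 -0.2  5.6] g 0.159 j6 -73.20 tq6 -0.3554
```

```bash
python3 -m crank '[[[0,0,0],[0,0,0.03]],[[0,0,0],[0,0,0.06]]]' >/dev/null; python3 m.py
```

```text
yaw 62.87 t 12.77 pos [0.4976 0.0571 0.0613] M [-0.164  0.214  0.081] F [-0.5 -0.3  5.4] g 0.156 j6 -69.75 tq6 -0.3828
```

Even friction; 0.24 rad turned so far. I continue in steps, reading the torque after each.

```bash
python3 -m crank '[[[0,0,0],[0,0,0.025]],[[0,0,0],[0,0,0.05]]]' >/dev/null; python3 m.py
```

```text
yaw 60.03 t 12.93 pos [0.4977 0.0571 0.0613] M [-0.047  0.149  0.167] F [-0.7  0.8  5.7] g 0.161 j6 -66.91 tq6 -0.2514
```

```bash
python3 -m crank '[[[0,0,0],[0,0,0.025]],[[0,0,0],[0,0,0.05]]]' >/dev/null; python3 m.py
```

```text
yaw 57.16 t 13.10 pos [0.4977 0.0572 0.0613] M [-0.082  0.192  0.111] F [0.4 2.1 4.9] g 0.156 j6 -64.04 tq6 -0.3090
```

```bash
python3 -m crank '[[[0,0,0],[0,0,0.025]],[[0,0,0],[0,0,0.05]]]' >/dev/null; python3 m.py
```

```text
yaw 54.29 t 13.27 pos [0.4977 0.0572 0.0613] M [-0.     0.137  0.131] F [-0.9  1.6  5.4] g 0.162 j6 -61.18 tq6 -0.2662
```

```bash
python3 -m crank '[[[0,0,0],[0,0,0.025]],[[0,0,0],[0,0,0.05]]]' >/dev/null; python3 m.py
```

```text
yaw 51.43 t 13.43 pos [0.4977 0.0572 0.0613] M [0.028 0.164 0.045] F [0.2 1.5 5.4] g 0.159 j6 -58.31 tq6 -0.2821
```

```bash
python3 -m crank '[[[0,0,0],[0,0,0.025]],[[0,0,0],[0,0,0.05]]]' >/dev/null; python3 m.py
```

```text
yaw 48.56 t 13.60 pos [0.4977 0.0573 0.0613] M [0.101 0.11  0.08 ] F [0.6 1.9 4.5] g 0.159 j6 -55.44 tq6 -0.3074
```

```bash
python3 -m crank '[[[0,0,0],[0,0,0.025]],[[0,0,0],[0,0,0.05]]]' >/dev/null; python3 m.py
```

```text
yaw 45.69 t 13.77 pos [0.4978 0.0573 0.0613] M [0.213 0.079 0.169] F [0.7 2.7 4.4] g 0.160 j6 -52.58 tq6 -0.2576
```

```bash
python3 -m crank '[[[0,0,0],[0,0,0.025]],[[0,0,0],[0,0,0.05]]]' >/dev/null; python3 m.py
```

```text
yaw 42.82 t 13.93 pos [0.4978 0.0573 0.0613] M [0.201 0.014 0.116] F [-0.1  1.2  5. ] g 0.163 j6 -49.71 tq6 -0.3044
```

```bash
python3 -m crank '[[[0,0,0],[0,0,0.025]],[[0,0,0],[0,0,0.05]]]' >/dev/null; python3 m.py
```

```text
yaw 39.96 t 14.10 pos [0.4978 0.0573 0.0613] M [ 0.318 -0.04   0.097] F [1.3 2.9 5.8] g 0.158 j6 -46.84 tq6 -0.2795
```

```bash
python3 -m crank '[[[0,0,0],[0,0,0.025]],[[0,0,0],[0,0,0.05]]]' >/dev/null; python3 m.py
```

```text
yaw 37.10 t 14.27 pos [0.4978 0.0574 0.0613] M [ 0.347 -0.031  0.123] F [1.3 3.5 4.4] g 0.158 j6 -43.98 tq6 -0.2720
```

```bash
python3 -m crank '[[[0,0,0],[0,0,0.025]],[[0,0,0],[0,0,0.05]]]' >/dev/null; python3 m.py
```

```text
yaw 34.23 t 14.43 pos [0.4979 0.0574 0.0613] M [ 0.4   -0.092  0.065] F [1.3 4.3 5. ] g 0.160 j6 -41.12 tq6 -0.3087
```

```bash
python3 -m crank '[[[0,0,0],[0,0,0.025]],[[0,0,0],[0,0,0.05]]]' >/dev/null; python3 m.py
```

```text
yaw 31.37 t 14.60 pos [0.4979 0.0574 0.0613] M [ 0.589 -0.233  0.096] F [2.3 5.1 5.2] g 0.160 j6 -38.25 tq6 -0.2520
```

```bash
python3 -m crank '[[[0.2,-0.2,0],[0,0,0.025]],[[0.4,-0.3,0],[0,0,0.05]]]' >/dev/null; python3 m.py
```

```text
yaw 28.51 t 14.77 pos [0.498  0.0575 0.0613] M [-0.048  0.036  0.058] F [ 1.  -0.2  6.3] g 0.160 j6 -35.33 tq6 -0.3140
```

```bash
python3 -m crank '[[[0,0,0],[0,0,0.025]],[[0,0,0],[0,0,0.05]]]' >/dev/null; python3 m.py
```

```text
yaw 25.63 t 14.93 pos [0.498  0.0575 0.0613] M [ 0.133 -0.038  0.025] F [1.7 1.6 6.3] g 0.162 j6 -32.45 tq6 -0.4071
```

```bash
python3 -m crank '[[[0,0,0],[0,0,0.025]],[[0,0,0],[0,0,0.05]]]' >/dev/null; python3 m.py
```

```text
yaw 22.74 t 15.10 pos [0.498  0.0575 0.0613] M [ 0.131 -0.123 -0.151] F [1.2 1.9 5. ] g 0.160 j6 -29.58 tq6 -0.5152
```

```bash
python3 m.py; python3 - <<'E'
from h import *
im=capture("wrist")[:,:,::-1];cv2.imwrite("pics/w9.png",im)
E
```

```text
yaw 22.74 t 15.10 pos [0.498  0.0575 0.0613] M [ 0.131 -0.123 -0.151] F [1.2 1.9 5. ] g 0.160 j6 -29.58 tq6 -0.5152
```

View pics/w9.png

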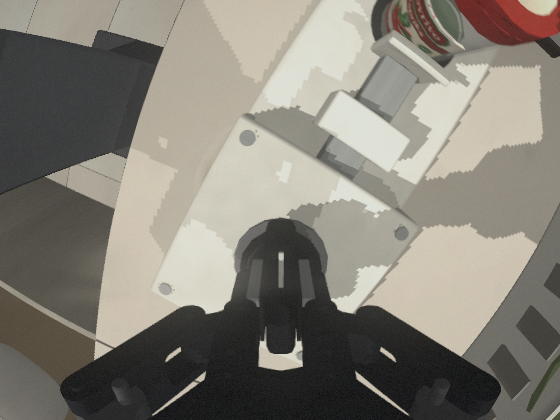

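```bash
python3 -m crank '[[[0,0,0],[0,0,0.015]],[[0,0,0],[0,0,0.03]]]' >/dev/null; python3 m.py
```

```text
yaw 21.05 t 15.32 pos [0.498  0.0575 0.0613] M [ 0.183 -0.109 -0.082] F [1.5 2.7 4.4] g 0.159 j6 -27.89 tq6 -0.3730
```

```bash
python3 -m crank '[[[0,0,0],[0,0,0.015]],[[0,0,0],[0,0,0.03]]]' >/dev/null; python3 m.py
```

```text
yaw 19.33 t 15.48 pos [0.4981 0.0575 0.0613] M [ 0.237 -0.112 -0.05 ] F [0.6 2.  5.1] g 0.162 j6 -26.17 tq6 -0.3175
```

```bash
python3 -m crank '[[[0,0,0],[0,0,0.015]],[[0,0,0],[0,0,0.03]]]' >/dev/null; python3 m.py
```

```text
yaw 17.62 t 15.65 pos [0.4981 0.0575 0.0613] M [ 0.205 -0.103  0.02 ] F [1.4 1.6 4.9] g 0.156 j6 -24.46 tq6 -0.2293
```

```bash
python3 -m crank '[[[0,0,0],[0,0,0.015]],[[0,0,0],[0,0,0.03]]]' >/dev/null; python3 m.py; python3 - <<'E'
from h import *
im=capture("wrist")[:,:,::-1];cv2.imwrite("pics/w10.png",im)
E
```

```text
yaw 15.92 t 15.82 pos [0.4981 0.0575 0.0613] M [ 0.207 -0.24   0.048] F [2.8 1.6 5.2] g 0.159 j6 -22.75 tq6 -0.1699
```

View pics/w10.png

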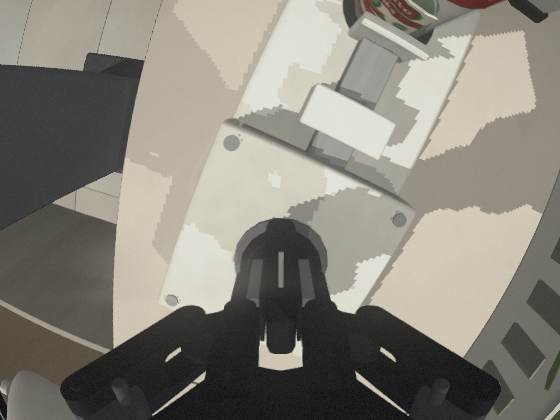

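```bash
python3 - <<'E'
from h import *
import pickle
c=camera_info("wrist");im=capture("wrist")[:,:,::-1];pickle.dump(c,open("w11.pkl","wb"))
cv2.imwrite("pics/w11.png",im)
cv2.imwrite("pics/z13.png",cv2.resize(im[0:170,280:480],None,fx=3.5,fy=3.5,interpolation=cv2.INTER_CUBIC))
cv2.imwrite("pics/t11.png",capture("top")[:,:,::-1]);cv2.imwrite("pics/s11.png",capture("scene")[:,:,::-1])
E
python3 - <<'E'
import cv2
a=cv2.imread('pics/t11.png');b=cv2.imread('pics/s11.png')
import numpy as np
z=cv2.resize(a[175:255,150:280],None,fx=6,fy=6,interpolation=cv2.INTER_CUBIC)
cv2.imwrite('pics/z14.png',z)
E
```

```text
(no output)
```

View pics/z13.png

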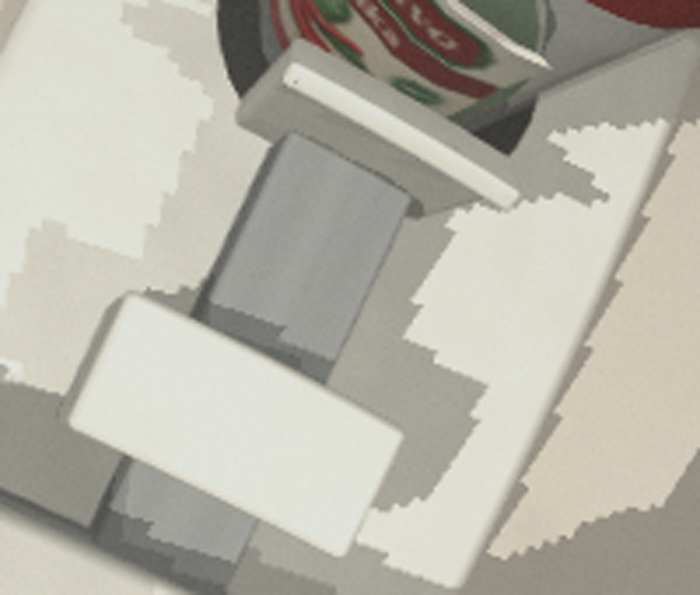

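View pics/z14.png

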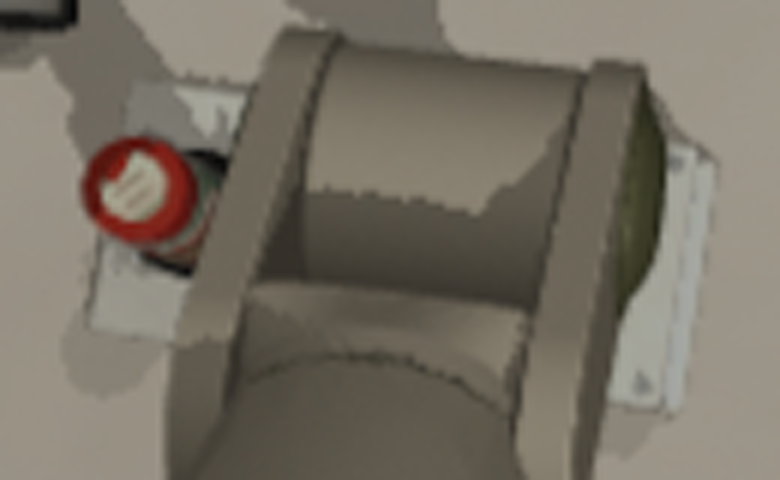

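```bash
python3 - <<'E'
from h import *
import pickle
d=np.array([.1455,.98936,0]);x=np.array([d[1],-d[0],0]);o=np.array([.5061,.1200,.0])
L=lambda p:(((p-o)@x*1e3).round(1),((p-o)@d*1e3).round(1))
def q(f,p,ox,oy,s,z):
    c=pickle.load(open(f,"rb"));return L(ray("wrist",(p[0]/s+ox-.5+.5/s,p[1]/s+oy-.5+.5/s),z,c))
print("before lip",q("w1.pkl",(345,305),285,185,6,.057),q("w1.pkl",(333,455),285,185,6,.057))
print("w7 lip",q("w7.pkl",(532,175),50,120,2.8,.057),q("w7.pkl",(535,280),50,120,2.8,.057))
print("now lip",q("w11.pkl",(290,75),280,0,3.5,.057),q("w11.pkl",(515,197),280,0,3.5,.057))
print("bridge w1",q("w1.pkl",(190,265),285,185,6,.057),q("w1.pkl",(180,450),285,185,6,.057))
print("bridge w11",q("w11.pkl",(130,298),280,0,3.5,.057),q("w11.pkl",(402,435),280,0,3.5,.057))
E
python3 m.py
```

```text
before lip (np.float64(-16.8), np.float64(61.5)) (np.float64(17.9), np.float64(61.4))
w7 lip (np.float64(-15.9), np.float64(60.7)) (np.float64(17.4), np.float64(60.4))
now lip (np.float64(-15.7), np.float64(64.2)) (np.float64(18.8), np.float64(65.2))
bridge w1 (np.float64(-26.0), np.float64(28.8)) (np.float64(16.1), np.float64(28.4))
bridge w11 (np.float64(-21.9), np.float64(27.1)) (np.float64(18.4), np.float64(27.5))
yaw 15.95 t 16.02 pos [0.4981 0.0575 0.0613] M [ 0.238 -0.166 -0.062] F [3.1 1.6 5.5] g 0.160 j6 -22.79 tq6 -0.0481
```

```bash
python3 -m crank '[[[0,0,0],[0,0,0.015]],[[0,0,0],[0,0,0.03]]]' >/dev/null; python3 m.py
```

```text
yaw 14.21 t 16.18 pos [0.4981 0.0575 0.0613] M [ 0.202 -0.244  0.041] F [2.6 2.4 4.5] g 0.159 j6 -21.04 tq6 -0.2084
```

```bash
python3 -m crank '[[[0,0,0],[0,0,0.01]],[[0,0,0],[0,0,0.02]]]' >/dev/null; python3 m.py
```

```text
yaw 13.08 t 16.35 pos [0.4981 0.0575 0.0613] M [ 0.203 -0.305  0.057] F [2.7 2.5 5.6] g 0.158 j6 -19.91 tq6 -0.0858
```

```bash
python3 - <<'E'
from h import *
import pickle
c=camera_info("wrist");im=capture("wrist")[:,:,::-1];pickle.dump(c,open("w12.pkl","wb"))
cv2.imwrite("pics/w12.png",im)
cv2.imwrite("pics/z15.png",cv2.resize(im[0:170,270:470],None,fx=3.5,fy=3.5,interpolation=cv2.INTER_CUBIC))
E
python3 m.py
```

```text
yaw 13.05 t 16.40 pos [0.4981 0.0575 0.0613] M [ 0.207 -0.29   0.043] F [2.9 1.8 5.3] g 0.154 j6 -19.87 tq6 0.0132
```

View pics/z15.png

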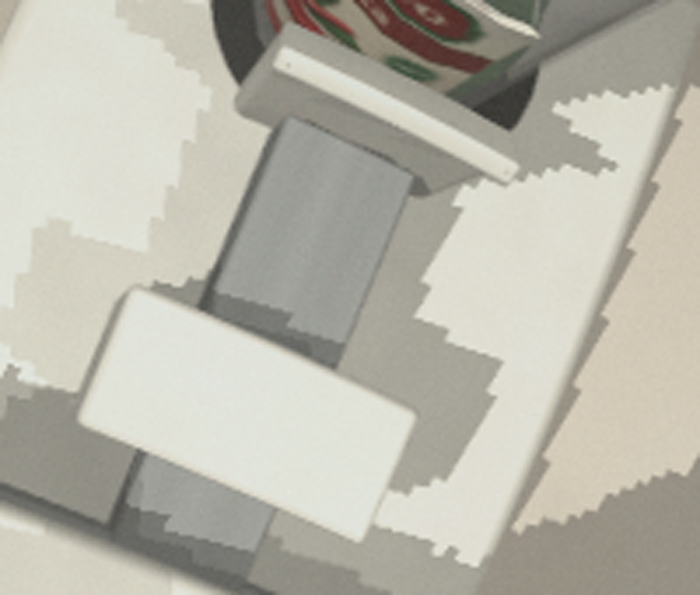

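```bash
python3 - <<'E'
from h import *
import pickle
d=np.array([.1455,.98936,0]);x=np.array([d[1],-d[0],0]);o=np.array([.5061,.1200,.0])
L=lambda p:(((p-o)@x*1e3).round(1),((p-o)@d*1e3).round(1))
def q(f,p,ox,oy,s,z):
    c=pickle.load(open(f,"rb"));return L(ray("wrist",(p[0]/s+ox-.5+.5/s,p[1]/s+oy-.5+.5/s),z,c))
print("lip",q("w12.pkl",(282,57),270,0,3.5,.057),q("w12.pkl",(516,172),270,0,3.5,.057))
print("bridge",q("w12.pkl",(138,290),270,0,3.5,.057),q("w12.pkl",(415,413),270,0,3.5,.057))
E
```

```text
lip (np.float64(-15.5), np.float64(64.7)) (np.float64(19.2), np.float64(64.9))
bridge (np.float64(-21.0), np.float64(27.8)) (np.float64(18.8), np.float64(27.9))
```

```bash
python3 - <<'E'
from h import *
d=np.array([.1455,.98936,0]);x=np.array([d[1],-d[0],0]);o=np.array([.5061,.1200,.0])
im=capture("top")[:,:,::-1];cv2.imwrite("pics/t13.png",im)
for f in("t11","t13"):
    h=cv2.cvtColor(cv2.imread(f"pics/{f}.png"),cv2.COLOR_BGR2HSV)
    m=((h[...,0]<8)|(h[...,0]>172))&(h[...,1]>130)&(h[...,2]>60)
    m[:,:155]=0;m[:,200:]=0;ys,xs=np.nonzero(m)
    print(xs.min(),xs.max(),ys.min(),ys.max())
    p=ray("top",((xs.min()+xs.max())/2,(ys.min()+ys.max())/2),.115);print(p,(p-o)@x*1e3,(p-o)@d*1e3)
E
python3 m.py
```

```text
164 182 198 214
[0.51991516 0.21309342 0.115     ] 0.12307275466644528 94.11300841529741
164 182 198 214
[0.51991516 0.21309342 0.115     ] 0.12307275466644528 94.11300841529741
yaw 13.08 t 16.45 pos [0.4982 0.0575 0.0613] M [ 0.233 -0.315 -0.028] F [3.2 2.7 5.2] g 0.159 j6 -19.92 tq6 0.0806
```

```bash
python3 -m crank '[[[0,0,0],[0,0,0.01]],[[0,0,0],[0,0,0.02]]]' >/dev/null; python3 m.py
```

```text
yaw 11.94 t 16.62 pos [0.4981 0.0575 0.0613] M [ 0.267 -0.341  0.081] F [3.8 2.  4.9] g 0.157 j6 -18.77 tq6 -0.1175
```

```bash
python3 -m crank '[[[0,0,0],[0,0,0.01]],[[0,0,0],[0,0,0.01]]]' >/dev/null; python3 m.py
```

```text
yaw 11.37 t 16.78 pos [0.4982 0.0575 0.0613] M [ 0.225 -0.433 -0.027] F [3.6 1.9 5.1] g 0.152 j6 -18.20 tq6 0.1215
```

```bash
python3 - <<'E'
from h import *
import pickle
c=camera_info("wrist");im=capture("wrist")[:,:,::-1];pickle.dump(c,open("w14.pkl","wb"))
cv2.imwrite("pics/w14.png",im)
cv2.imwrite("pics/z16.png",cv2.resize(im[0:120,320:450],None,fx=6,fy=4.9,interpolation=cv2.INTER_CUBIC))
E
python3 m.py
```

```text
yaw 11.39 t 16.83 pos [0.4982 0.0575 0.0613] M [ 0.233 -0.405 -0.006] F [3.2 2.1 4.4] g 0.156 j6 -18.22 tq6 0.0105
```

View pics/z16.png

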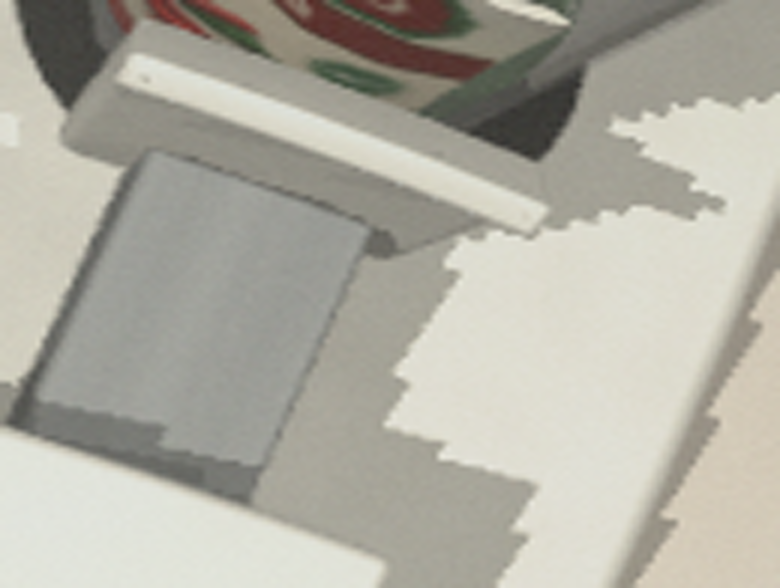

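```bash
python3 - <<'E'
from h import *
import pickle
d=np.array([.1455,.98936,0]);x=np.array([d[1],-d[0],0]);o=np.array([.5061,.1200,.0])
L=lambda p:(((p-o)@x*1e3).round(1),((p-o)@d*1e3).round(1))
c=pickle.load(open("w14.pkl","rb"))
f=lambda X,Y,z=.057:L(ray("wrist",(320+X/6-.4,Y/4.9-.4),z,c))
print(f(122,65),f(540,222),"bridge",f(0,432),f(383,560))
E
```

```text
(np.float64(-16.5), np.float64(64.6)) (np.float64(19.0), np.float64(64.4)) bridge (np.float64(-13.1), np.float64(27.9)) (np.float64(18.7), np.float64(28.0))
```

```bash
python3 -m crank '[[[0,0,0],[0,0,0]],[[0,0,0],[0,0,0]],[[0,0,0],[0,0,0]],[[0,0,0],[0,0,0]]]' 50 && python3 -m crank '[[[0,0,-20],[0,0,0]],[[0,0,-50],[0,0,-0.1]],[[0,0,-80],[0,0,-0.2]],[[0,0,-110],[0,0,-0.3]],[[0,0,-110],[0,0,-0.4]]]'; python3 m.py
```

```text
t: 17.17
eef_pos: [0.4972, 0.0576, 0.0607]
tool_rot: [[0.98, 0.198, -0.001], [0.198, -0.98, 0.0], [-0.001, -0.0, -1.0]]
ft_force: [0.4, 0.1, 1.1]
grip_width: 0.587
t: 17.58
eef_pos: [0.4997, 0.0574, 0.1763]
tool_rot: [[0.823, 0.569, 0.008], [0.569, -0.823, -0.001], [0.006, 0.006, -1.0]]
ft_force: [-0.6, -1.3, 0.8]
grip_width: 0.586
yaw 34.66 t 17.58 pos [0.4997 0.0574 0.1763] M [0.043 0.009 0.006] F [-0.6 -1.3  0.8] g 0.586 j6 -41.47 tq6 1.5934
```

```bash
python3 -m crank '[[[0,0,0],[0,0,-0.12]],[[0,0,0],[0,0,-0.24]],[[0,0,0],[0,0,-0.36]],[[0,0,0],[0,0,-0.48]],[[0,0,0],[0,0,-0.6]]]' 75 && python3 -m crank '[[[0,0,0],[0,0,-0.12]],[[0,0,0],[0,0,-0.23]],[[0,0,0],[0,0,-0.23]]]'; python3 m.py;python3 - <<'E'
from h import *
s=get_state();R=np.array(s["tool_rot"]);p=np.array(s["eef_pos"]);print(R.T@(np.array([.5205,.2125,.175])-p)*1e3)
E
```

```text
t: 18.0
eef_pos: [0.4974, 0.0575, 0.1708]
tool_rot: [[0.357, 0.934, -0.001], [0.934, -0.357, 0.0], [-0.0, -0.001, -1.0]]
ft_force: [0.3, -0.4, 0.4]
grip_width: 0.878
t: 18.25
eef_pos: [0.4974, 0.0576, 0.1708]
tool_rot: [[0.137, 0.991, -0.001], [0.991, -0.137, 0.0], [-0.0, -0.001, -1.0]]
ft_force: [-0.7, 1.1, -0.0]
grip_width: 0.88
yaw 82.14 t 18.25 pos [0.4974 0.0576 0.1708] M [-0.006 -0.007  0.025] F [-0.7  1.1 -0. ] g 0.880 j6 -88.96 tq6 -1.5780
[156.64050598   1.68283776  -4.17107755]
```

```bash
python3 -m crank '[[[35,0,-4],[0,0,0]],[[75,1,-4],[0,0,0]],[[115,1,-4],[0,0,0]],[[145,2,-4],[0,0,0]],[[157,2,-4],[0,0,0]]]' && python3 -m crank '[[[0,0,0],[0,0,0]],[[0,0,0],[0,0,0]],[[0,0,0],[0,0,0]]]'; python3 - <<'E'
from h import *
import pickle
c=camera_info("wrist");im=capture("wrist")[:,:,::-1];pickle.dump(c,open("w15.pkl","wb"))
cv2.imwrite("pics/w15.png",im)
cv2.imwrite('pics/z17.png',cv2.resize(im[120:270,50:330],None,fx=2.8,fy=2.8,interpolation=cv2.INTER_CUBIC))
E
python3 m.py
```

```text
t: 18.67
eef_pos: [0.5214, 0.216, 0.1748]
tool_rot: [[0.141, 0.99, -0.0], [0.99, -0.141, 0.0], [0.0, -0.0, -1.0]]
ft_force: [-0.5, -0.2, 0.2]
grip_width: 0.874
t: 18.92
eef_pos: [0.5216, 0.2114, 0.175]
tool_rot: [[0.143, 0.99, -0.0], [0.99, -0.143, -0.0], [-0.001, -0.0, -1.0]]
ft_force: [-0.7, -0.1, -0.1]
grip_width: 0.879
yaw 81.79 t 18.97 pos [0.5217 0.2113 0.1751] M [ 0.039 -0.045 -0.016] F [-0.5 -0.1  0.3] g 0.874 j6 -71.65 tq6 0.0091
```

View pics/z17.png

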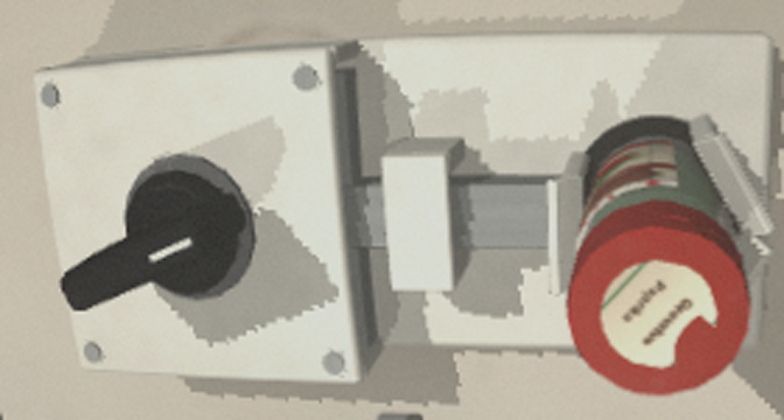

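```bash
python3 - <<'E'
import cv2,numpy as np
a=cv2.imread('pics/w7.png');b=cv2.imread('pics/w15.png')
f=lambda im,x0,x1,y0,y1,s=8:cv2.resize(im[y0:y1,x0:x1],None,fx=s,fy=s,interpolation=cv2.INTER_CUBIC)
z=np.vstack([f(a,180,265,160,195),f(b,180,265,163,198)])
cv2.imwrite('pics/z18.png',z)
z=np.vstack([f(a,235,335,150,185,6),f(b,235,335,153,203,6)])
cv2.imwrite('pics/z19.png',z)
E
```

```text
(no output)
```

View pics/z18.png

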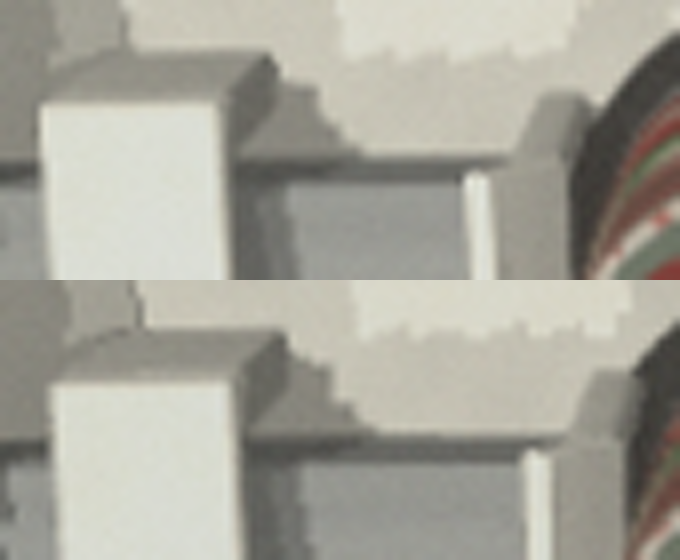

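View pics/z19.png

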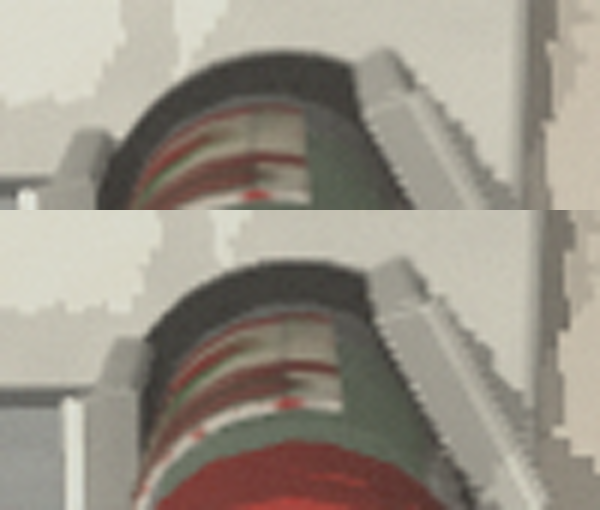

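```bash
python3 - <<'E'
from h import *
s=get_state();print(s["t"],s["ft_force"])
cv2.imwrite("pics/t16.png",capture("top")[:,:,::-1])
a=cv2.imread("pics/top0.png").astype(int);b=cv2.imread("pics/t16.png").astype(int)
for n,(x0,x1,y0,y1) in dict(big=(405,440,215,245),tin=(318,350,165,200),mug=(118,145,150,180)).items(): print(n,np.abs(a-b)[y0:y1,x0:x1].mean())
print(close_job())
E
```

```text
18.9667 [-0.5213142  -0.10773359  0.34519335]
big 3.1453968253968254
tin 5.5425595238095235
mug 22.904938271604937
the job is handed in; nothing more can be done
None
```

View pics/t16.png

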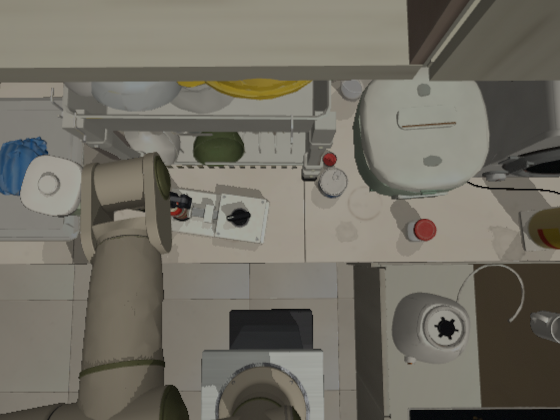

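I stood the spice jar in the pocket, touching down at about 3 N, and let go. I then turned the knob clockwise about 1.14 rad until the jaw dropped onto the jar, let go and backed off. The job was handed in at about 19 s; no verdict was reported.

**Turning the knob:** The torque was even at about 0.1 N m. It went negative, down to −0.15 N m, as the cam drove the knob on, then came back to friction level. I stopped there and never felt the wall of the notch.

**Jaw and jar:** The last wrist picture shows the jar upright between the pad and the V. I measured the jaw's travel as about 6.3 mm and the jar's move towards the V as about 2.5 mm.

**Checks that disagreed:**
- Rougher measurements taken from other viewpoints while I was turning put the jaw travel at only 3.5 to 5 mm. I trust the 6.3 mm more, because it comes from before-and-after pictures from nearly the same pose.
- I could not measure the jaw's force on the jar. I infer the clamp from the torque and the pictures.

**Other things on the worktop:** The wide jar and the tin look unmoved in the top view. The mug was hidden behind the arm in that last view, so I could not confirm it by picture there. It was still standing in the wrist views after I set the jar down, and I felt no unexpected contact forces.

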